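Sort paint bottles by the lane gauge

ROBOT

A 6-joint arm with a two-finger parallel gripper is mounted at the origin on the work surface. World frame = base frame: x ahead of the robot, y to its left, z up, the work surface at z = 0. Lengths are in m, angles in rad, forces in N, time in s.
With the tool pointing down it reaches from about 0.4 to 0.825 m from the base axis. Payload 7 kg.
Tool frame: the origin (TCP) lies on the centre line of the jaws, within the pads' length; the fingertips stand 22 mm ahead of it and the grasp point (between the pads) lies 3 mm ahead of it; z points along the fingers, y is the line along which they close (so a half turn about z gives the same grasp; the last joint's range is limited). The gripper opens to 88 mm and grips with 3 to 60 N. Pads are 19 mm wide; open, the fingers measure 130 mm over their backs; the gripper's body (78 mm by 193 mm) begins 47 mm behind the grasp point.
Start: joints at [1.481, 0.359, 0.012, 0, -1.224, -0.288], TCP at [0.249, 0.627, 0.213] pointing down, gripper open.
Joint ranges: [-3.07, 3.07], [-1.43, 2.12], [-1.02, 1.25], [-3.03, 1.67], [-3.05, -0], [-3.03, 3.03]. Speed limits (rad/s): [2.39, 2.39, 3.01, 3.14, 3.14, 3.14].

INTERFACE

Orientations are given as [roll, pitch, yaw] about the fixed x, y, z axes, in that order (R = Rz(yaw) Ry(pitch) Rx(roll)).
In Python, from station import arm gives the robot as it stands.
- The arm moves only by the tool arm_command, never from a script. Its argument "series" is one flat list of numbers, 7 for each row, row after row: the turn, a rotation vector about the tool's x, y, z each as a share of 90 degrees, from -1 to 1, then the shift along the tool's x, y, z each as a share of 0.1 m, from -1 to 1, then the opening, from 0 (shut) to 1 (fully open). A call has 1 to 8 rows; each row is the pose to reach, as a shift and turn from the pose commanded when the call began, along the tool's axes at that moment; what a row does not reach only later rows make up. A row lasts 1/8 s, in which the tool goes at most 62.5 mm and 10.7 degrees, less where a joint would pass 70% of its speed; a pose out of reach is approached as far as the arm can. A call with a number of a shift or a turn outside -1 to 1 is refused whole. A call with a gripper value outside its range is refused whole. The fingers move at their own pace and stop on an object; "force" is the grip in N (left out, the last holds). Time passes only in rows, so rows that repeat a pose let the fingers close. It gives the time, the measured TCP pose, the force, the opening and the grip force at its end, in the units of the state.
- arm.get_state(): the state, without advancing time (a new reading comes with each control period).
- arm.grab_frame(name): name is "side" or "top" or "wrist"; returns the picture (420x560x3 uint8, blue, green, red); there is no depth.
- arm.camera_model(name): a dict with "fovy" (degrees; the focal length in pixels is half the picture's height over the tangent of half this angle, whatever the lens; pixels are square), "cx", "cy" (the principal point, pixels), "pose" (4x4, takes a point from camera to world coordinates). Camera axes: x right, y down, z forward; pixel columns grow to the right and rows downward; lengths in m; the calibration is good to about 2 mm. A picture is of the moment at which its call begins: read the wrist's pose just before it. camera_model takes no time and is no camera call; for the wrist camera it gives the pose at the moment of the call.
- arm.job_done(): hands the job in; it is judged then, once.
The state is a dict: "t": time; "q": joint angles; "qd": joint speeds; "joint_efforts": joint torques, N m; "eef_pos": TCP position; "ee_rot": TCP orientation; "force": force on the tool from outside, world axes, zero at the start; "moment": the same for the moment, N m; "width": finger opening in m; "gripper_force": force on a finger pad.
Only numpy, scipy, OpenCV 4.12 (cv2) and the standard library are available. Lean on these libraries where they do the work, as an engineer would, in place of code of your own. Each camera call takes 0.05 s, during which the arm holds its last target. There are 200 camera calls.

TASK

Clear away the white, black-capped paint bottles by fit, standing up any that has fallen over: those slim enough for the lane of the wooden rack go in through its mouth and stay upright, wholly inside the lane; those too fat for it go upright into the open wooden trough, standing on its two ledges. Leave all the other things on the table as they are.

Things in the scene. Friction and masses are not known exactly. Their poses are not given: they have to be found in the camera images.
- pot_a: paint bottle: white round body, 36 mm tall, topped by a black cap 24 mm in diameter and 28 mm tall (64 mm in all), about 45 g. The body is either 34 or 42 mm in diameter: which one is not known beforehand. Origin: centre of the underside; own z runs up through the cap. May be absent. Starts standing.
- pot_b: paint bottle: white round body, 36 mm tall, topped by a black cap 24 mm in diameter and 28 mm tall (64 mm in all), about 45 g. The body is either 34 or 42 mm in diameter: which one is not known beforehand. Origin: centre of the underside; own z runs up through the cap. May be absent. Starts standing.
- pot_c: paint bottle: white round body, 36 mm tall, topped by a black cap 24 mm in diameter and 28 mm tall (64 mm in all), about 45 g. The body is either 34 or 42 mm in diameter: which one is not known beforehand. Origin: centre of the underside; own z runs up through the cap. May be absent. Starts standing.
- pot_d: paint bottle: white round body, 36 mm tall, topped by a black cap 24 mm in diameter and 28 mm tall (64 mm in all), about 45 g. The body is either 34 or 42 mm in diameter: which one is not known beforehand. Origin: centre of the underside; own z runs up through the cap. May be absent. Starts standing.
- pot_e: paint bottle: white round body, 36 mm tall, topped by a black cap 24 mm in diameter and 28 mm tall (64 mm in all), about 45 g. The body is either 34 or 42 mm in diameter: which one is not known beforehand. Origin: centre of the underside; own z runs up through the cap. May be absent. Starts fallen over, lying on its side.
- pot_f: paint bottle: white round body, 36 mm tall, topped by a black cap 24 mm in diameter and 28 mm tall (64 mm in all), about 45 g. The body is either 34 or 42 mm in diameter: which one is not known beforehand. Origin: centre of the underside; own z runs up through the cap. May be absent. Starts fallen over, lying on its side.
- rack: fixed wooden rack with one straight lane, the gauge. Origin: middle of the lane, at table height; own x runs along the lane from the mouth inwards. Lane 37.5 mm wide between side walls 41 mm high, x -75 to +75 mm, far end closed, no floor (bottles slide on the table). Lips 41 to 45 mm up overhang both walls, leaving a 30 mm slot for the caps. Outer width 54 mm, at the 8 mm high feet 111 mm.
- lane_mouth (a point): centre of the lane's mouth, at table height, 75 mm before the rack's origin; axes as the rack's. In front of it the walls flare outwards for 20 mm. Bottles can enter only here, sliding in upright, one behind the other, as the lips stop them from above.
- trough: fixed wooden trough, open-topped, along its own y, 200 mm long inside. Two ledges run along it, 10 mm high, 36 mm apart (no floor); side walls stand 45 mm apart just above the ledges and lean outwards to 58 mm at their tops, 30 mm up. A fat bottle stands across both ledges; a slim one drops between them. Origin: centre, at table height; own z up.
- tin_1: bystander: flat metal tin, 36 mm in diameter, 14 mm high; origin at its underside.
- tin_2: bystander: flat metal tin, 36 mm in diameter, 14 mm high; origin at its underside.
- jar_1: bystander: squat glass paint jar with a blue cap, 48 mm in diameter, 60 mm high; origin at its underside.
- figure: bystander: painted miniature on a cork, 30 mm in diameter, 85 mm high; origin at its underside.
- brush: bystander: paint brush lying on the table, 170 mm long, along its own x.

How it is judged:
By the outcome, as a careful person would: the job done as asked, in the order asked, and still so for the second after the job is handed in, with the robot touching nothing.
Of pot_a, pot_b, pot_c, pot_d only 3 to 4 are there at a start; the rules pass over those that are not, and their reading is None.
Of pot_e, pot_f only 1 to 1 are there at a start; the rules pass over those that are not, and their reading is None.
At some moment in a run one of pot_a, pot_b, pot_c, pot_d, pot_e, pot_f may be knocked a few centimetres aside while the robot is not near it.
Once in a run the grip may slacken for a moment while it holds something.
It also fails if it takes over 210 s, if anything falls off the work surface, if the arm or the gripper's body presses on something with over 40 N, if the wrist force passes 120 N, or if a joint passes its speed limit or range.

## Working session

There is one attempt and no reset: what is moved stays moved. The work goes in short steps, Python scripts to look and compute and a tool call to move; the robot and the scene stay as the last step left them, time stands still between calls to the robot, and variables do not carry over. Pictures are saved under pics/ and viewed, at most 14 in all, crops included, and the job is handed in when it is done.

Besides the shell and the picture viewer there is one more tool, called after "Call:" as a command line: name --argument value ..., lists and objects as JSON in quotes. arm_command: Moves the arm, as the interface text tells. Its arguments: {"type":"object","properties":{"series":{"type":"array"},"force":{"type":"number"}},"required":["series"]}

```bash
mkdir -p pics; ls
python3 - <<'E'
from station import arm
import cv2
for n in("top","side"):
    cv2.imwrite(f"pics/{n}0.png",arm.grab_frame(n)); m=arm.camera_model(n); print(n,m["fovy"],m["cx"],m["cy"],m["pose"].round(3).tolist() if hasattr(m["pose"],'round') else m["pose"])
print(arm.camera_model("top").keys())
print(arm.get_state())
E
```

```text
pics
top 52.78380334321781 271.2471023650978 208.42339612455746 [[-0.03, -0.99, 0.135, 0.437], [-0.999, 0.026, -0.032, 0.0], [0.029, -0.136, -0.99, 0.833], [0.0, 0.0, 0.0, 1.0]]
side 55.34119417021402 275.32102895398435 214.8022522474455 [[0.998, -0.049, 0.044, 0.504], [-0.064, -0.574, 0.816, -0.642], [-0.015, -0.817, -0.576, 0.483], [0.0, 0.0, 0.0, 1.0]]
dict_keys(['fovy', 'cx', 'cy', 'pose'])
{'t': 0.1, 'q': array([ 1.48111099e+00,  3.59286892e-01,  1.11358028e-02, -3.17067392e-04,
       -1.22405399e+00, -2.88095150e-01]), 'qd': array([-0.00064864, -0.00114538,  0.00297893, -0.0007501 , -0.00037209,
       -0.00095699]), 'joint_efforts': array([-1.46026614e-03, -5.84162235e+01,  2.93750203e+01,  7.01547191e+00,
        1.00804723e-02, -4.55676729e-05]), 'eef_pos': array([0.24883815, 0.62697283, 0.21192679]), 'ee_rot': array([ 3.14015726e+00, -1.14507043e-04, -3.77888364e-01]), 'force': array([ 0.20935948, -1.46383818, -0.36891371]), 'moment': array([0.03480921, 0.02837656, 0.0002599 ]), 'gripper_force': 0.0, 'width': 0.08750800790287441}
```

View pics/top0.png

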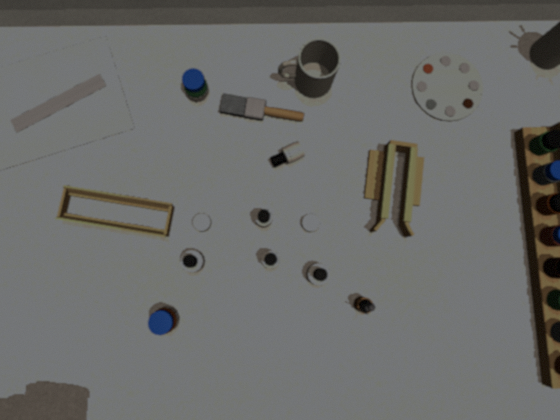

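View pics/side0.png

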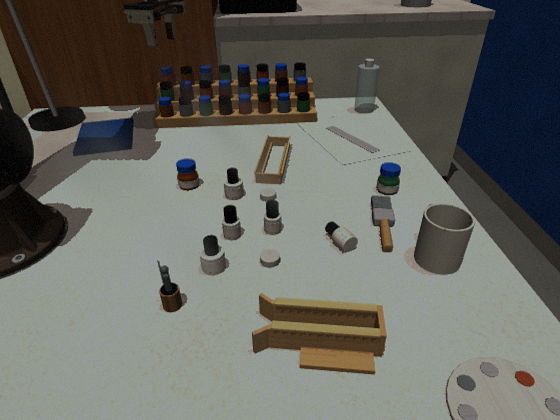

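The top view shows four standing pots with caps near (264,217), (270,259), (319,273) and (191,261), and a fallen pot at (287,155) with its cap to the lower left. The rack is at (398,190) with its mouth towards the robot, and the trough is at (117,212). The side view agrees. Next I'll enlarge and measure.

```bash
cat > h.py <<'E'
import numpy as np, cv2
from station import arm
def px2w(name,u,v,z,m=None):
    m=m or arm.camera_model(name); f=210/np.tan(np.radians(m["fovy"]/2)); P=np.array(m["pose"])
    d=P[:3,:3]@np.array([(u-m["cx"])/f,(v-m["cy"])/f,1]); o=P[:3,3]
    return (o+d*(z-o[2])/d[2])[:2]
def w2px(name,p,m=None):
    m=m or arm.camera_model(name); f=210/np.tan(np.radians(m["fovy"]/2)); P=np.array(m["pose"])
    c=P[:3,:3].T@(np.array(p)-P[:3,3]); return np.array([m["cx"]+f*c[0]/c[2],m["cy"]+f*c[1]/c[2]])
def bright(im): return np.clip(255*(im/255.)**0.5,0,255).astype(np.uint8)
E
python3 - <<'E'
from h import *
im=cv2.imread("pics/top0.png")
cv2.imwrite("pics/top0z.png",cv2.resize(bright(im[130:340,50:440]),None,fx=2,fy=2,interpolation=cv2.INTER_CUBIC))
s=cv2.imread("pics/side0.png")
cv2.imwrite("pics/side0z.png",cv2.resize(bright(s[130:370,150:400]),None,fx=2.4,fy=2.4,interpolation=cv2.INTER_CUBIC))
E
```

```text
(no output)
```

View pics/top0z.png

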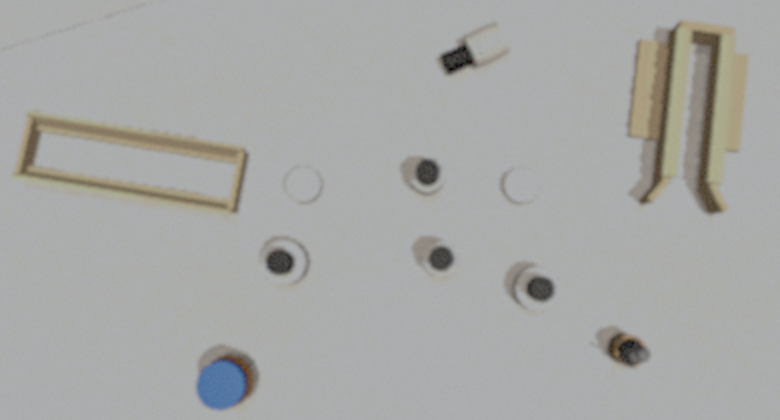

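View pics/side0z.png

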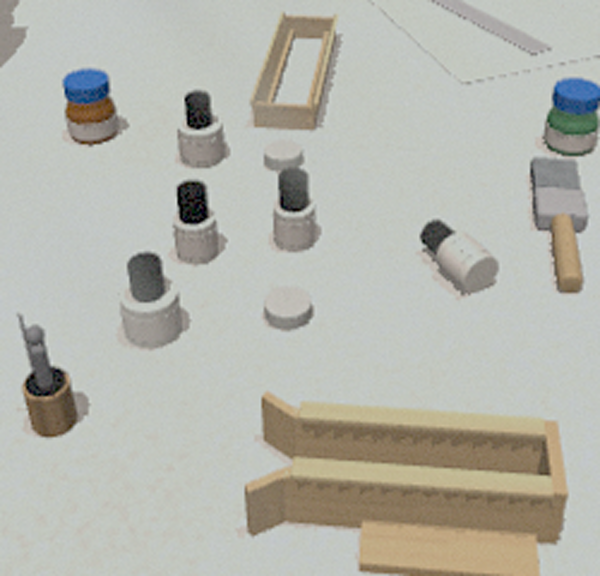

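Fat pots are at (191,261) and (319,273); slim pots are at (264,217) and (270,259). The fallen one still needs its width measured. I'll compute poses and overlay wireframes.

```bash
cat >> h.py <<'E'
def ring(x,y,z,r,n=40):
    a=np.linspace(0,2*np.pi,n,endpoint=False); return np.c_[x+r*np.cos(a),y+r*np.sin(a),np.full(n,z)]
def proj(name,P,m=None):
    m=m or arm.camera_model(name); return np.array([w2px(name,p,m) for p in P])
def caps(im,name="top",thr=45,z0=0.,m=None,amin=60,amax=400):
    "dark blobs -> world xy of upright caps"
    m=m or arm.camera_model(name)
    n,l,s,c=cv2.connectedComponentsWithStats((im.max(2)<thr).astype(np.uint8)); out=[]
    for i in range(1,n):
        if amin<s[i,4]<amax:
            w=px2w(name,*c[i],z0+.055,m)
            for _ in range(4):
                h=cv2.convexHull(np.vstack([proj(name,ring(*w,z0+z,.012),m) for z in(.036,.064)]).astype(np.float32))
                M=cv2.moments(h); h0=np.array([M["m10"],M["m01"]])/M["m00"]
                w=w+px2w(name,*c[i],z0+.055,m)-px2w(name,*h0,z0+.055,m)
            out.append((c[i].round(1).tolist(),int(s[i,4]),w.round(4).tolist()))
    return out
E
python3 - <<'E'
from h import *
im=cv2.imread("pics/top0.png")
for c in caps(im): print(c)
C=lambda u,v:(50+u/2,130+v/2)
for n,pts,z in(("rack outer far L,R, mouth outer L,R, slot mouth L,R",[(680,22),(735,30),(661,177),(722,184),(678,178),(707,183)],.045),
 ("trough out",[(33,114),(246,150),(235,212),(14,175)],.03),("fallen capend, body end",[(440,60),(452,75),(497,24),(510,50)],.02)):
    print(n); print(np.array([px2w("top",*C(*p),z) for p in pts]).round(4).tolist())
E
```

```text
([196.3, 91.6], 164, [0.775, 0.1128])
([380.9, 188.1], 234, [0.5773, -0.234])
([278.4, 159.2], 154, [0.6376, -0.0415])
([263.1, 215.6], 109, [0.5304, -0.0096])
([549.3, 235.6], 326, [0.4786, -0.5484])
([189.6, 260.6], 128, [0.4515, 0.1266])
([270.0, 258.8], 100, [0.4504, -0.0199])
([551.8, 267.1], 300, [0.4197, -0.546])
([319.4, 273.9], 118, [0.4203, -0.1098])
([553.6, 299.0], 224, [0.3614, -0.5423])
([362.0, 304.4], 178, [0.3631, -0.1852])
([169.8, 313.2], 80, [0.3589, 0.1623])
([555.3, 331.3], 157, [0.3035, -0.5383])
([557.0, 364.4], 81, [0.2454, -0.5343])
rack outer far L,R, mouth outer L,R, slot mouth L,R
[[0.6706, -0.2596], [0.6614, -0.3129], [0.52, -0.2312], [0.5118, -0.2889], [0.5186, -0.2473], [0.5132, -0.2746]]
trough out
[[0.5978, 0.3628], [0.558, 0.1613], [0.4991, 0.1715], [0.5398, 0.3784]]
fallen capend, body end
[[0.6444, -0.0266], [0.629, -0.0379], [0.6798, -0.0843], [0.653, -0.0962]]
```

Call:
arm_command --series '[0,0,0,0.5,0.5,0,1,0,0,0,1,1,0,1,0,0,0,1,1,0,1]' --force 20

```text
t: 0.48
eef_pos: [0.3059, 0.4944, 0.2129]
ee_rot: [3.141, 0.0, -0.38]
force: [0.2, 0.9, -0.0]
width: 0.0874
gripper_force: 0.0
```

Call:
arm_command --series '[0,0,0,0.5,0.5,0,1,0,0,0,1,1,0,1,0,0,0,1,1,0,1]'

```text
t: 0.85
eef_pos: [0.3617, 0.3652, 0.2129]
ee_rot: [3.142, 0.0, -0.38]
force: [-0.2, 0.4, 0.7]
width: 0.0879
gripper_force: 0.0
```

Call:
arm_command --series '[0,0,0,0.5,0.5,0,1,0,0,0,1,1,0,1,0,0,0,1,1,0,1]'

```text
t: 1.23
eef_pos: [0.4178, 0.2359, 0.2128]
ee_rot: [3.142, 0.0, -0.38]
force: [-0.2, 0.4, 0.3]
width: 0.0874
gripper_force: 0.0
```

Call:
arm_command --series '[0,0,0,0.5,0.5,0,1,0,0,0,1,1,0,1,0,0,0,1,1,0,1]'

```text
t: 1.6
eef_pos: [0.4742, 0.1063, 0.2126]
ee_rot: [3.141, 0.0, -0.38]
force: [0.1, 0.8, -0.9]
width: 0.0875
gripper_force: 0.0
```

Call:
arm_command --series '[0,0,-0.07,0.5,0.5,0,0.6,0,0,-0.13,0.96,0.88,0.3,0.6,0,0,-0.13,0.96,0.88,0.3,0.6,0,0,-0.13,0.96,0.88,0.3,0.6]'

```text
t: 2.1
eef_pos: [0.5302, -0.0089, 0.182]
ee_rot: [3.141, 0.001, -0.175]
force: [0.1, -0.3, 0.9]
width: 0.0551
gripper_force: 0.0
```

```bash
cat >> h.py <<'E'
def go(x,y,z,yaw=None):
    "print tool-frame shift (shares) and z turn share from measured pose"
    s=arm.get_state(); p=s["eef_pos"]; w=s["ee_rot"][2]; d=np.array([x,y,z])-p
    t=0 if yaw is None else -(yaw-w)/(np.pi/2)
    print("turn z %.3f shift"%t,(10*np.array([np.cos(w)*d[0]+np.sin(w)*d[1],np.sin(w)*d[0]-np.cos(w)*d[1],-d[2]])).round(3))
E
python3 - <<'E'
from h import *
m=arm.camera_model("wrist"); im=arm.grab_frame("wrist"); cv2.imwrite("pics/w1.png",bright(im))
print(m["fovy"],m["cx"],m["cy"],np.array(m["pose"]).round(3).tolist())
for c in caps(im,"wrist",m=m,amin=800,amax=20000): print(c)
for c in caps(arm.grab_frame("top")): 
    if c[2][0]<.7 and c[2][1]>-.3:print(c)
E
```

```text
70.96652180110233 273.9146630880768 209.21106868442322 [[-0.175, -0.951, -0.255, 0.599], [-0.985, 0.169, 0.045, -0.021], [0.001, 0.259, -0.966, 0.354], [0.0, 0.0, 0.0, 1.0]]
([436.4, 271.5], 5643, [0.4155, -0.175])
([277.0, 258.7], 1282, [0.4625, -0.001])
([416.9, 403.8], 815, [0.2299, -0.144])
([547.8, 402.9], 829, [0.2016, -0.3107])
([244.0, 134.8], 73, [0.6868, 0.0226])
([302.2, 136.6], 74, [0.6811, -0.0886])
([270.0, 258.5], 84, [0.4508, -0.0199])
([189.6, 260.6], 102, [0.4515, 0.1267])
([319.4, 273.8], 96, [0.4205, -0.1097])
([363.7, 304.5], 79, [0.3628, -0.1883])
```

View pics/w1.png

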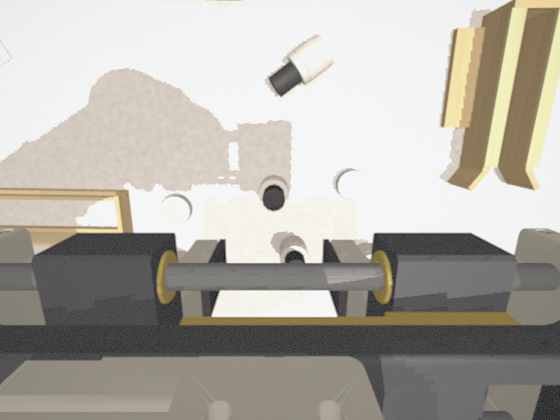

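The wrist view shows the target pot's cap at (273,197), the next pot at (293,257), the fallen pot at (300,68) and the rack mouth around (505,172). I'll check the cap position and the rack fit.

Run:
```python
from h import *
m=arm.camera_model("wrist"); im=cv2.imread("pics/w1.png"); t0=cv2.imread("pics/top0.png")
print("pred",w2px("wrist",(.5304,-.0096,.052),m).round(1))
g=im[150:232,225:320].max(2); n,l,s,c=cv2.connectedComponentsWithStats((g<70).astype(np.uint8))
for i in range(1,n):
    if s[i,4]>200: 
        u=c[i]+[225,150]; print(u.round(1),s[i,4],px2w("wrist",*u,.055,m).round(4))
L=[]
for yy in(-.015,.015): L+= [((-.075,yy,.045),(.075,yy,.045))]
for yy in(-.027,.027): L+= [((-.075,yy,.045),(.075,yy,.045))]
L+=[((-.075,-.027,.045),(-.075,.027,.045)),((.075,-.027,.045),(.075,.027,.045))]
def draw(img,name,O,yaw,m,sc,off):
    R=np.array([[np.cos(yaw),-np.sin(yaw)],[np.sin(yaw),np.cos(yaw)]])
    for a,b in L:
        p=[((w2px(name,np.r_[R@np.array(q[:2])+O,q[2]],m)-off)*sc) for q in(a,b)]
        cv2.line(img,*[tuple(int(round(k)) for k in q) for q in p],(0,0,255),1)
yaw=-.173; O=np.array([.516,-.260])+.075*np.array([np.cos(yaw),np.sin(yaw)])
print("rack O",O)
a=cv2.resize(bright(t0[130:250,340:450]),None,fx=4,fy=4,interpolation=cv2.INTER_CUBIC); draw(a,"top",O,yaw,None,4,np.array([340,130]))
b=cv2.resize(im[0:220,420:560],None,fx=2.2,fy=2.2); draw(b,"wrist",O,yaw,m,2.2,np.array([420,0]))
h=max(len(a),len(b)); pad=lambda x:cv2.copyMakeBorder(x,0,h-len(x),0,0,cv2.BORDER_CONSTANT)
cv2.imwrite("pics/rackfit.png",np.hstack([pad(a),pad(b)]))
```

```text
pred [275.1 198.6]
rack O [ 0.58988046 -0.27291038]
```

View pics/rackfit.png

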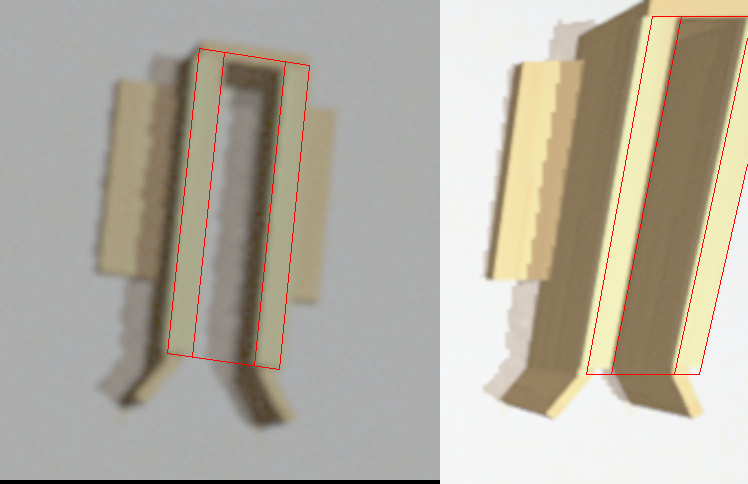

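Call:
arm_command --series '[0,0,0,0,0,0.5,0.6,0,0,0,0,0,0.9,0.6,0,0,0,0,0,0.9,0.6]' --force 20

```text
t: 2.58
eef_pos: [0.5281, -0.0082, 0.0912]
ee_rot: [3.14, 0.004, -0.172]
force: [0.6, -0.9, 1.0]
width: 0.0524
gripper_force: 0.0
```

Call:
arm_command --series '[0,0,0,0,0,0.23,0.6,0,0,0,0,0,0.23,0.6,0,0,0,0,0,0.23,0,0,0,0,0,0,0.23,0,0,0,0,0,0,0.23,0,0,0,0,0,0,0.23,0]'

```text
t: 3.32
eef_pos: [0.5302, -0.0092, 0.0701]
ee_rot: [-3.141, -0.0, -0.174]
force: [0.1, 0.8, -0.3]
width: 0.0185
gripper_force: 0.0
```

Call:
arm_command --series '[0,0,0,0,0,-0.3,0,0,0,0,0,0,-0.6,0,0,0,0,0,0,-0.6,0]'

```text
t: 3.7
eef_pos: [0.5316, -0.0089, 0.1322]
ee_rot: [-3.14, -0.004, -0.173]
force: [0.3, 0.7, 0.1]
width: 0.0004
gripper_force: 0.0
```

Run:
```python
from h import *
yaw=-.173; O=np.array([.5899,-.2722]); t=np.array([np.cos(yaw),np.sin(yaw)])
for s in(-.145,.05): print(O+s*t)
go(*(O-.145*t),.13,yaw)
```

```text
[ 0.44706445 -0.24723994]
[ 0.63915364 -0.28080692]
turn z -0.000 shift [-0.422  2.494  0.022]
```

The fingers closed on nothing, so I'll look again.

Run:
```python
from h import *
cv2.imwrite("pics/w2.png",bright(arm.grab_frame("wrist")))
t=arm.grab_frame("top"); s=arm.grab_frame("side")
a=cv2.resize(bright(s[130:340,150:400]),None,fx=1.6,fy=1.6); b=cv2.resize(arm.grab_frame("wrist"),None,fx=.7,fy=.7)
b=bright(b); h=max(len(a),len(b)); pad=lambda x:cv2.copyMakeBorder(x,0,h-len(x),0,0,cv2.BORDER_CONSTANT)
cv2.imwrite("pics/c2.png",np.hstack([pad(a),pad(b)]))
```

```text
(no output)
```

View pics/c2.png

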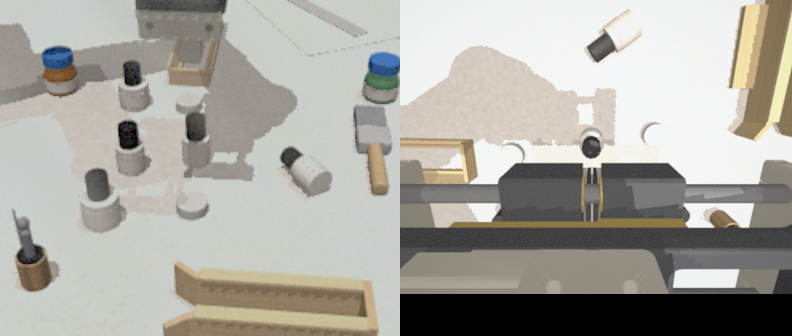

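The pots are untouched, and in the wrist view the target sits ahead of the fingers. I'll check this with projections of the fingertips.

Run:
```python
from h import *
s=arm.get_state(); p=s["eef_pos"]; print(p,s["ee_rot"])
for n in("wrist","side","top"):
    print(n,"tip",w2px(n,p-[0,0,.022]).round(0),"pot capmid",w2px(n,(.5304,-.0096,.055)).round(0))
for c in caps(arm.grab_frame("side"),"side",amin=60,amax=900): print(c)
a=cv2.imread("pics/w2.png")[130:330,150:450]
t=bright(arm.grab_frame("top"))[150:290,220:340]
a=cv2.resize(a,None,fx=1.3,fy=1.3);t=cv2.resize(t,None,fx=3,fy=3)
h=max(len(a),len(t)); pad=lambda x:cv2.copyMakeBorder(x,0,h-len(x),0,0,cv2.BORDER_CONSTANT)
cv2.imwrite("pics/c3.png",np.hstack([pad(a),pad(t)]))
```

```text
[ 0.52937884 -0.00934745  0.12897471] [ 3.14113424e+00  1.28731174e-03 -1.73900092e-01]
wrist tip [273. 234.] pot capmid [273. 212.]
side tip [270. 184.] pot capmid [271. 207.]
top tip [263. 212.] pot capmid [263. 215.]
([213.9, 6.1], 83, [0.2589, 2.6496])
([520.5, 62.2], 175, [1.5697, 0.9339])
([27.2, 88.1], 305, [-0.2809, 0.8148])
([187.7, 72.6], 150, [0.2632, 0.9422])
([224.5, 72.3], 172, [0.404, 0.9298])
([206.2, 79.7], 187, [0.3415, 0.8416])
([243.3, 84.3], 182, [0.4761, 0.773])
([167.2, 96.2], 298, [0.2273, 0.674])
([303.2, 101.0], 247, [0.6639, 0.5825])
([185.9, 100.1], 275, [0.2932, 0.6295])
([225.4, 102.9], 274, [0.4202, 0.591])
([488.3, 162.9], 140, [1.0307, 0.1343])
([450.0, 172.4], 107, [0.9271, 0.0994])
([232.1, 175.3], 154, [0.4525, 0.1294])
([271.8, 208.9], 197, [0.5318, -0.0084])
([542.6, 216.0], 159, [1.0268, -0.0738])
([229.8, 214.0], 192, [0.4518, -0.0187])
([330.7, 227.5], 101, [0.6335, -0.0764])
([210.6, 245.1], 237, [0.4218, -0.1084])
([168.0, 286.8], 202, [0.3644, -0.2024])
([177.8, 300.2], 88, [0.3828, -0.2308])
```

View pics/c3.png

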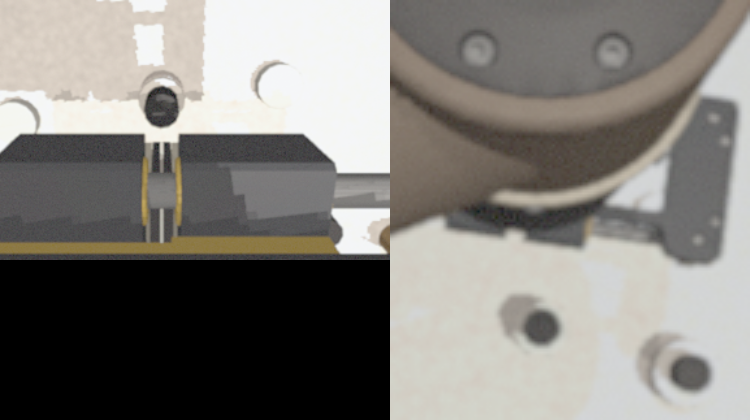

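Run:
```python
from h import *
s=arm.grab_frame("side"); p=arm.get_state()["eef_pos"]
a=cv2.resize(bright(s[110:250,200:340]),None,fx=4,fy=4,interpolation=cv2.INTER_CUBIC)
for k in(0,.022):
    q=(w2px("side",p-[0,0,k])-[200,110])*4; cv2.drawMarker(a,tuple(int(v) for v in q),(0,0,255),0,12)
cv2.imwrite("pics/s3.png",a)
```

```text
(no output)
```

View pics/s3.png

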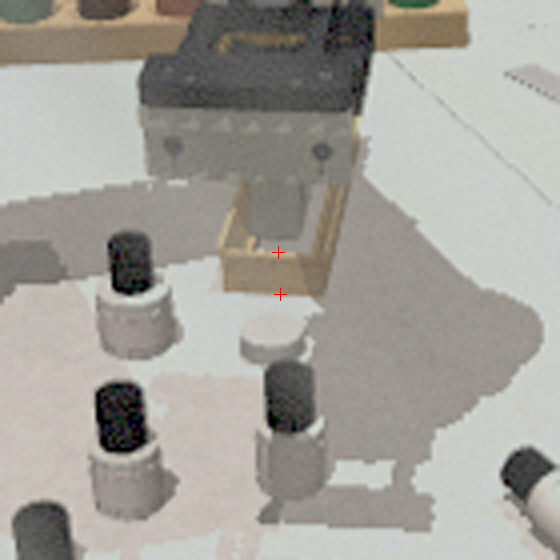

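The fingertips appear about 25 mm higher than the stated geometry predicts, which explains the miss. I'll open the fingers and compare.

Call:
arm_command --series '[0,0,0,0,0,0,0.6,0,0,0,0,0,0,0.6,0,0,0,0,0,0,0.6,0,0,0,0,0,0,0.6]'

```text
t: 4.55
eef_pos: [0.53, -0.0092, 0.1298]
ee_rot: [3.142, 0.0, -0.174]
force: [0.2, 0.4, -0.1]
width: 0.0348
gripper_force: 0.0
```

Run:
```python
from h import *
s=arm.grab_frame("side"); st=arm.get_state(); p=st["eef_pos"]; print(p,st["width"])
a=cv2.resize(bright(s[110:250,200:340]),None,fx=3.2,fy=3.2,interpolation=cv2.INTER_CUBIC)
for k in(0,.022):
  for e in(-1,1):
    w=st["ee_rot"][2]; ty=np.array([np.sin(w),-np.cos(w),0])
    q=(w2px("side",p-[0,0,k]+e*ty*st["width"]/2)-[200,110])*3.2; cv2.drawMarker(a,tuple(int(v) for v in q),(0,0,255),0,12)
m=arm.camera_model("wrist");b=bright(arm.grab_frame("wrist"))
for k in(0,.022):
  for e in(-1,1):
    q=w2px("wrist",p-[0,0,k]+e*ty*st["width"]/2,m); cv2.drawMarker(b,tuple(int(v) for v in q),(0,0,255),0,12)
b=b[130:410,130:430]; 
h=max(len(a),len(b)); pad=lambda x:cv2.copyMakeBorder(x,0,h-len(x),0,0,cv2.BORDER_CONSTANT)
cv2.imwrite("pics/c4.png",np.hstack([pad(a),pad(b)]))
```

```text
[ 0.53002009 -0.00917933  0.12978568] 0.03904136381673575
```

View pics/c4.png

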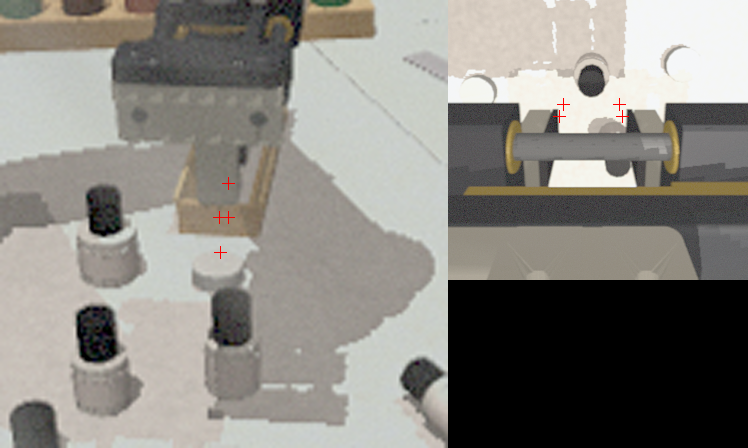

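Call:
arm_command --series '[0,0,0,0,0,0.4,0.6,0,0,0,0,0,0.76,0.6,0,0,0,0,0,0.76,0.6,0,0,0,0,0,0.76,0.6]' --force 10

```text
t: 5.15
eef_pos: [0.5309, -0.009, 0.0549]
ee_rot: [-3.141, -0.001, -0.173]
force: [0.4, -0.3, 1.3]
width: 0.0526
gripper_force: 0.0
```

Call:
arm_command --series '[0,0,0,0,0,0,0,0,0,0,0,0,0,0,0,0,0,0,0,0,0,0,0,0,0,0,0,0,0,0,0,0,0,0,0]'

```text
t: 5.78
eef_pos: [0.53, -0.0091, 0.0538]
ee_rot: [-3.142, -0.0, -0.174]
force: [0.2, 0.5, 0.1]
width: 0.0083
gripper_force: 0.0
```

Run:
```python
from h import *
s=arm.grab_frame("side"); st=arm.get_state(); p=st["eef_pos"]; print(p,st["width"],st["gripper_force"])
a=cv2.resize(bright(s[110:250,200:340]),None,fx=3,fy=3,interpolation=cv2.INTER_CUBIC)
b=bright(arm.grab_frame("wrist"))[130:410,130:430]
h=max(len(a),len(b)); pad=lambda x:cv2.copyMakeBorder(x,0,h-len(x),0,0,cv2.BORDER_CONSTANT)
cv2.imwrite("pics/c5.png",np.hstack([pad(a),pad(b)]))
```

```text
[ 0.53000991 -0.00918114  0.05377698] 0.004340394353875382 0.0
```

View pics/c5.png

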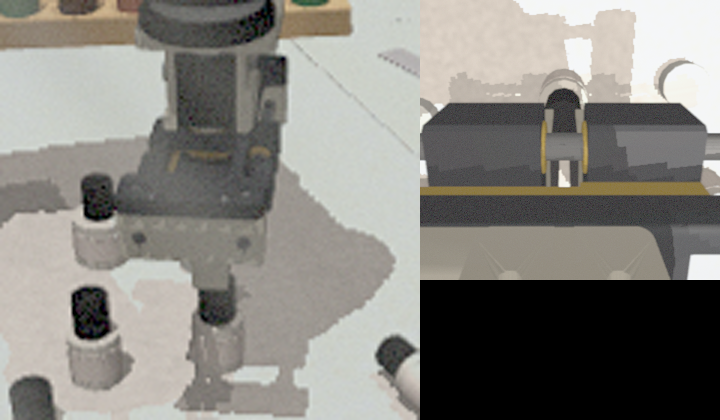

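Run:
```python
from h import *
for n,(u,v),z0 in(("s3",(270,170),.129),("c5",(270,206),.0538)):
    for z in (.03,.05,.065,.08,.1,.12,.135,.15,.165): print(n,z,px2w("side",u,v,z).round(3),end=" ")
    print()
for yy in(0,.015,.03): print(w2px("side",(.53,-.009-yy,.032)))
st=arm.get_state();print(st["q"].round(4).tolist(), st["joint_efforts"].round(2), st["force"])
```

```text
s3 0.03 [0.538 0.182] s3 0.05 [0.536 0.146] s3 0.065 [0.535 0.119] s3 0.08 [0.534 0.091] s3 0.1 [0.533 0.055] s3 0.12 [0.531 0.019] s3 0.135 [ 0.53  -0.009] s3 0.15 [ 0.529 -0.036] s3 0.165 [ 0.528 -0.063] 
c5 0.03 [0.53  0.032] c5 0.05 [0.529 0.002] c5 0.065 [ 0.528 -0.02 ] c5 0.08 [ 0.527 -0.043] c5 0.1 [ 0.526 -0.072] c5 0.12 [ 0.525 -0.102] c5 0.135 [ 0.524 -0.124] c5 0.15 [ 0.523 -0.147] c5 0.165 [ 0.522 -0.169] 
[271.09334097 216.8106744 ]
[271.5254731  221.34826552]
[271.97164641 226.03329558]
[0.3529, 0.285, -0.5088, 0.0, -0.7771, 1.0443] [ -0.   -45.16  21.95   5.17   0.09  -0.  ] [-0.40551208  1.04345869  0.5569677 ]
```

The tips really sit about 11 mm behind the reported TCP, at z≈0.065 here, just above the cap. I'll use this empirical offset: open, go 16 mm lower and grip.

Call:
arm_command --series '[0,0,0,0,0,0,0.6,0,0,0,0,0,0,0.6,0,0,0,0,0,0,0.6,0,0,0,0,0,0,0.6,0,0,0,0,0,0,0.6,0,0,0,0,0,0.16,0.6,0,0,0,0,0,0.16,0.6]' --force 20

```text
t: 6.75
eef_pos: [0.5292, -0.0094, 0.037]
ee_rot: [3.141, 0.002, -0.174]
force: [0.4, -0.6, -0.1]
width: 0.0527
gripper_force: 0.0
```

Call:
arm_command --series '[0,0,0,0,0,0,0,0,0,0,0,0,0,0,0,0,0,0,0,0,0,0,0,0,0,0,0,0,0,0,0,0,0,0,0]'

```text
t: 7.38
eef_pos: [0.5303, -0.0091, 0.038]
ee_rot: [-3.141, -0.001, -0.173]
force: [0.8, 0.0, 2.2]
width: 0.0233
gripper_force: 20.0
```

Call:
arm_command --series '[0,0,0,0,0,-0.4,0,0,0,0,0,0,-0.8,0,0,0,0,0,0,-0.8,0]'

```text
t: 7.75
eef_pos: [0.5321, -0.0087, 0.1209]
ee_rot: [-3.139, -0.005, -0.173]
force: [-0.0, 0.3, -0.8]
width: 0.0229
gripper_force: 20.0
```

Run:
```python
from h import *
s=arm.grab_frame("side"); st=arm.get_state(); p=st["eef_pos"]; print(p,st["width"],st["gripper_force"])
a=cv2.resize(bright(s[90:270,180:360]),None,fx=3,fy=3,interpolation=cv2.INTER_CUBIC)
for k in(-.015,.011+.036-.049):
    q=(w2px("side",(p[0],p[1],p[2]+.011-.049+(.0 if k==-.015 else .064)))-[180,90])*3; cv2.drawMarker(a,tuple(int(v) for v in q),(0,0,255),0,12)
cv2.imwrite("pics/s6.png",a)
yaw=-.173; O=np.array([.5899,-.2722]); t=np.array([np.cos(yaw),np.sin(yaw)])
go(*(O-.145*t),.118,yaw)
```

```text
[ 0.53077151 -0.00885944  0.11906403] 0.023298805348912488 19.995613396167755
turn z -0.000 shift [-0.413  2.493  0.011]
```

View pics/s6.png

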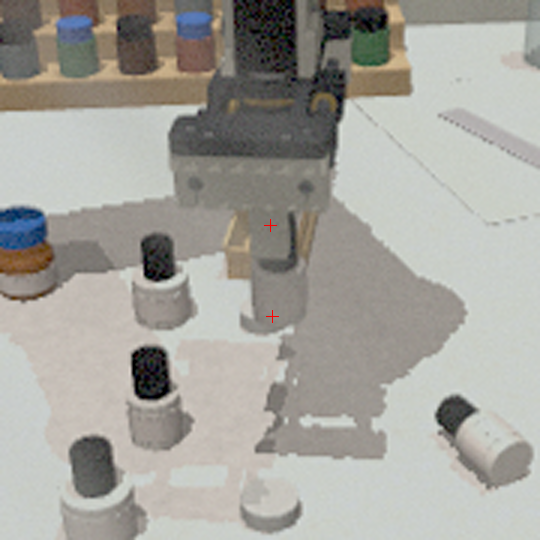

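Call:
arm_command --series '[0,0,0,-0.1,0.5,0,0,0,0,0,-0.15,0.9,0,0,0,0,0,-0.15,0.9,0,0]'

```text
t: 8.18
eef_pos: [0.4977, -0.0971, 0.1165]
ee_rot: [3.141, 0.003, -0.176]
force: [0.5, -0.1, -0.2]
width: 0.0231
gripper_force: 20.0
```

Call:
arm_command --series '[0,0,0,-0.1,0.5,0,0,0,0,0,-0.15,0.9,0,0,0,0,0,-0.15,0.9,0,0]'

```text
t: 8.55
eef_pos: [0.4681, -0.1826, 0.1167]
ee_rot: [3.141, 0.002, -0.176]
force: [0.8, 0.9, -0.8]
width: 0.0234
gripper_force: 20.0
```

Call:
arm_command --series '[0,0,0,-0.1,0.5,0,0,0,0,0,-0.11,0.69,0,0,0,0,0,-0.11,0.69,0,0,0,0,0,-0.11,0.69,0,0]'

```text
t: 9.05
eef_pos: [0.4468, -0.2466, 0.1173]
ee_rot: [-3.141, 0.001, -0.173]
force: [0.4, -0.8, -0.9]
width: 0.0231
gripper_force: 20.0
```

Run:
```python
from h import *
yaw=-.173; O=np.array([.5899,-.2722]); t=np.array([np.cos(yaw),np.sin(yaw)])
s=arm.get_state(); print(s["eef_pos"],s["ee_rot"],s["width"])
go(*(O-.145*t),.040,yaw); go(*(O+.05*t),.04,yaw)
cv2.imwrite("pics/w7.png",bright(arm.grab_frame("wrist")))
print([w2px("wrist",np.r_[O-.075*t+e*.015*np.array([-t[1],t[0]]),.045]).round(0) for e in(-1,1)], w2px("wrist",np.r_[O-.02*t,.045]))
```

```text
[ 0.44684328 -0.24655732  0.11730155] [-3.14146853e+00  6.78118769e-04 -1.73325013e-01] 0.023061118932441
turn z -0.000 shift [0.003 0.006 0.773]
turn z -0.000 shift [1.953 0.006 0.773]
[array([293., 130.]), array([256., 130.])] [274.26172367  54.07081761]
```

View pics/w7.png

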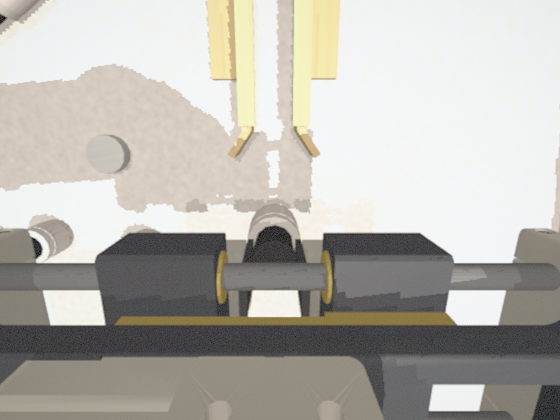

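The slot spans 254–294 px at the mouth and the held cap is at 273, so it is centred. I'll lower it and slide in.

Call:
arm_command --series '[0,0,0,0,0.01,0.3,0,0,0,0,0,0.01,0.6,0,0,0,0,0,0.01,0.77,0,0,0,0,0,0.01,0.77,0]'

```text
t: 9.6
eef_pos: [0.446, -0.2474, 0.0397]
ee_rot: [3.142, 0.003, -0.172]
force: [-0.4, -0.3, -0.0]
width: 0.0232
gripper_force: 20.0
```

Call:
arm_command --series '[0,0,0,0.2,0,0,0,0,0,0,0.4,0,0,0,0,0,0,0.6,0,0,0,0,0,0,0.8,0,0,0,0,0,0,1,0,0,0]'

```text
t: 10.22
eef_pos: [0.5464, -0.2652, 0.042]
ee_rot: [3.142, -0.001, -0.173]
force: [0.4, -0.2, 0.5]
width: 0.0235
gripper_force: 2.0
```

Call:
arm_command --series '[0,0,0,0.2,0,0,0,0,0,0,0.4,0,0,0,0,0,0,0.6,0,0,0,0,0,0,0.8,0,0,0,0,0,0,0.94,0,0,0,0,0,0,0.94,0,0,0]'

```text
t: 10.98
eef_pos: [0.6386, -0.2814, 0.041]
ee_rot: [-3.141, -0.001, -0.173]
force: [0.5, 1.8, 0.1]
width: 0.0231
gripper_force: 20.0
```

Call:
arm_command --series '[0,0,0,0,0,0,0.5,0,0,0,0,0,0,0.5,0,0,0,0,0,0,0.5,0,0,0,0,0,-0.4,0.6,0,0,0,0,0,-0.8,0.6,0,0,0,0,0,-0.8,0.6]'

```text
t: 11.72
eef_pos: [0.6397, -0.2826, 0.1252]
ee_rot: [3.141, -0.007, -0.173]
force: [-0.2, -0.3, -0.7]
width: 0.0523
gripper_force: 0.0
```

Run:
```python
from h import *
b=bright(arm.grab_frame("side"))
m=w=None
for c in caps(arm.grab_frame("top")): 
    if c[2][0]<.7 and c[2][1]>-.4:print(c)
for c in caps(arm.grab_frame("side"),"side"): 
    if c[2][0]<.8 and c[2][1]<.2:print("s",c)
cv2.imwrite("pics/s8.png",b)
```

```text
([189.6, 260.9], 110, [0.4509, 0.1266])
s ([231.9, 175.6], 148, [0.4521, 0.128])
s ([229.8, 213.9], 194, [0.4517, -0.0184])
s ([330.7, 227.3], 98, [0.6336, -0.0756])
s ([212.0, 243.5], 158, [0.4239, -0.1045])
s ([168.7, 288.6], 137, [0.366, -0.2063])
s ([361.9, 315.4], 373, [0.6408, -0.2789])
```

View pics/s8.png

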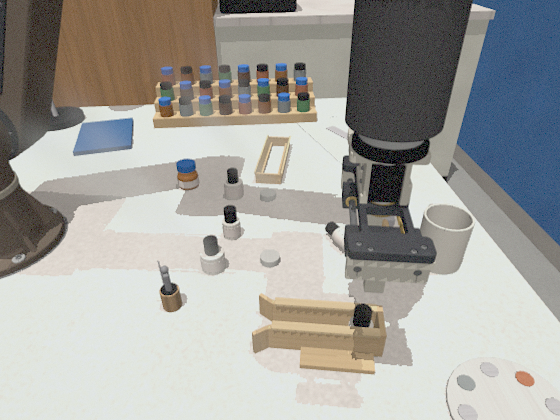

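Pot 1 stands at the rack's closed end, cap at (362,315). Viewing is used up, so I'll continue by numbers.

Call:
arm_command --series '[0,0,0,-0.4,-0.4,0,0.6,0,0,0,-0.77,-0.76,0,0.6,0,0,0,-0.77,-0.76,0,0.6]'

```text
t: 12.25
eef_pos: [0.5721, -0.1915, 0.1199]
ee_rot: [-3.141, 0.003, -0.172]
force: [0.0, -0.9, -0.1]
width: 0.0524
gripper_force: 0.0
```

Call:
arm_command --series '[0,0,0,-0.4,-0.4,0,0.6,0,0,0,-0.77,-0.76,0,0.6,0,0,0,-0.77,-0.76,0,0.6]'

```text
t: 12.62
eef_pos: [0.5102, -0.104, 0.1203]
ee_rot: [3.142, 0.001, -0.171]
force: [0.4, -0.6, 0.3]
width: 0.0525
gripper_force: 0.0
```

Call:
arm_command --series '[0,0,0,-0.4,-0.4,0,0.6,0,0,0,-0.77,-0.76,0,0.6,0,0,0,-0.77,-0.76,0,0.6,0,0,0,-0.77,-0.76,0,0.6]'

```text
t: 13.12
eef_pos: [0.4502, -0.0175, 0.1207]
ee_rot: [3.141, -0.0, -0.173]
force: [0.3, -0.5, 0.7]
width: 0.0525
gripper_force: 0.0
```

Run:
```python
from h import *
for c in caps(arm.grab_frame("side"),"side"): 
    if c[2][0]<.8 and c[2][1]<.2:print("s",c)
for c in caps(arm.grab_frame("top")): 
    if c[2][0]<.7 and c[2][1]>-.4:print(c)
go(.452,-.019,.038,-.173)
```

```text
s ([231.2, 174.3], 195, [0.4503, 0.1338])
s ([229.8, 214.4], 205, [0.4518, -0.0199])
s ([330.7, 227.5], 101, [0.6335, -0.0764])
s ([210.6, 245.1], 243, [0.4219, -0.1085])
s ([168.0, 286.7], 205, [0.3643, -0.2022])
s ([177.8, 300.4], 87, [0.3829, -0.2312])
s ([362.1, 315.4], 365, [0.641, -0.2789])
([403.6, 155.3], 138, [0.6401, -0.282])
([278.3, 159.1], 130, [0.6378, -0.0413])
([289.5, 244.7], 369, [0.4752, -0.0567])
([363.8, 304.5], 86, [0.3628, -0.1885])
turn z -0.001 shift [0.02  0.006 0.825]
```

Call:
arm_command --series '[0,0,0,0.02,0.01,0.4,0.6,0,0,0,0.02,0.01,0.82,0.6,0,0,0,0.02,0.01,0.82,0.6,0,0,0,0.02,0.01,0.82,0,0,0,0,0.02,0.01,0.82,0,0,0,0,0.02,0.01,0.82,0,0,0,0,0.02,0.01,0.82,0]'

```text
t: 14.1
eef_pos: [0.4518, -0.0185, 0.0396]
ee_rot: [-3.141, -0.002, -0.173]
force: [0.7, -0.7, 3.6]
width: 0.0231
gripper_force: 20.0
```

Call:
arm_command --series '[0,0,0,0,0,-0.4,0,0,0,0,0,0,-0.8,0,0,0,0,0,0,-0.8,0]'

```text
t: 14.48
eef_pos: [0.4533, -0.018, 0.1219]
ee_rot: [-3.139, -0.006, -0.173]
force: [0.2, -0.2, -0.3]
width: 0.0228
gripper_force: 20.0
```

Run:
```python
from h import *
yaw=-.173; O=np.array([.5899,-.2722]); t=np.array([np.cos(yaw),np.sin(yaw)])
go(*(O-.145*t),.1195,yaw); go(*(O+.016*t),.04,yaw); print(arm.get_state()["eef_pos"])
for c in caps(arm.grab_frame("side"),"side"): 
    if c[2][0]<.8 and c[2][1]<.2:print("s",c)
```

```text
turn z 0.000 shift [0.333 2.269 0.024]
turn z 0.000 shift [1.943 2.269 0.819]
[ 0.45329291 -0.01795849  0.1219129 ]
s ([231.0, 176.2], 183, [0.4501, 0.1254])
s ([330.7, 227.5], 101, [0.6335, -0.0764])
s ([210.7, 245.2], 245, [0.422, -0.1089])
s ([168.0, 286.9], 202, [0.3645, -0.2026])
s ([177.8, 300.1], 86, [0.3829, -0.2307])
s ([362.1, 315.4], 365, [0.641, -0.2789])
```

Call:
arm_command --series '[0,0,0,0.25,0.4,0,0,0,0,0,0.33,0.9,0,0,0,0,0,0.33,0.9,0,0]'

```text
t: 14.9
eef_pos: [0.4668, -0.1154, 0.1173]
ee_rot: [3.141, 0.003, -0.177]
force: [-0.2, -0.1, -0.8]
width: 0.0232
gripper_force: 20.0
```

Call:
arm_command --series '[0,0,0,0,0.5,0,0,0,0,0,0,1,0,0,0,0,0,0,1,0,0]'

```text
t: 15.28
eef_pos: [0.4495, -0.2132, 0.1176]
ee_rot: [3.141, 0.002, -0.177]
force: [0.0, 0.3, -1.0]
width: 0.0232
gripper_force: 20.0
```

Call:
arm_command --series '[0,0,0,0,0.37,0,0,0,0,0,0,0.37,0,0,0,0,0,0,0.37,0,0]'

```text
t: 15.65
eef_pos: [0.4443, -0.2471, 0.1182]
ee_rot: [-3.141, 0.001, -0.173]
force: [-0.4, -0.3, 0.5]
width: 0.0233
gripper_force: 20.0
```

Run:
```python
from h import *
yaw=-.173; O=np.array([.5899,-.2722]); t=np.array([np.cos(yaw),np.sin(yaw)])
go(*(O-.145*t),.0405,yaw); go(*(O+.016*t),.04,yaw); print(arm.get_state()["width"])
```

```text
turn z -0.000 shift [ 0.027 -0.003  0.777]
turn z -0.000 shift [ 1.637 -0.004  0.782]
0.02328419531598001
```

Call:
arm_command --series '[0,0,0,0.02,0,0.3,0,0,0,0,0.02,0,0.6,0,0,0,0,0.02,0,0.77,0,0,0,0,0.02,0,0.77,0]'

```text
t: 16.15
eef_pos: [0.4459, -0.2472, 0.0408]
ee_rot: [3.142, 0.002, -0.172]
force: [0.2, -0.1, -0.6]
width: 0.023
gripper_force: 20.0
```

Call:
arm_command --series '[0,0,0,0.2,0,0,0,0,0,0,0.4,0,0,0,0,0,0,0.6,0,0,0,0,0,0,0.8,0,0,0,0,0,0,0.8,0,0,0]'

```text
t: 16.77
eef_pos: [0.5269, -0.2617, 0.0425]
ee_rot: [3.142, -0.001, -0.173]
force: [-1.2, 0.2, -1.4]
width: 0.0233
gripper_force: 20.0
```

Call:
arm_command --series '[0,0,0,0.2,0,0,0,0,0,0,0.4,0,0,0,0,0,0,0.6,0,0,0,0,0,0,0.82,0,0,0,0,0,0,0.82,0,0,0]'

```text
t: 17.4
eef_pos: [0.6067, -0.2757, 0.042]
ee_rot: [-3.141, -0.001, -0.173]
force: [0.7, 0.6, -1.4]
width: 0.023
gripper_force: 20.0
```

Call:
arm_command --series '[0,0,0,0,0,0,0.5,0,0,0,0,0,0,0.5,0,0,0,0,0,0,0.5,0,0,0,0,0,-0.4,0.6,0,0,0,0,0,-0.8,0.6,0,0,0,0,0,-0.8,0.6]'

```text
t: 18.15
eef_pos: [0.6081, -0.2771, 0.126]
ee_rot: [3.141, -0.007, -0.173]
force: [-0.3, 0.3, -1.6]
width: 0.053
gripper_force: 0.0
```

Run:
```python
from h import *
for c in caps(arm.grab_frame("side"),"side"): 
    if c[2][0]<.8 and c[2][1]<.2:print("s",c)
go(.422,-.1092,.038,-.173)
```

```text
s ([231.9, 175.8], 145, [0.452, 0.1273])
s ([212.3, 243.6], 151, [0.4245, -0.1048])
s ([168.7, 288.4], 141, [0.3659, -0.2059])
s ([336.9, 313.7], 368, [0.6072, -0.2732])
s ([363.1, 315.5], 373, [0.6424, -0.2791])
turn z -0.000 shift [-2.109 -1.329  0.858]
```

Call:
arm_command --series '[0,0,0,-0.4,-0.25,0,0.6,0,0,0,-0.7,-0.44,0,0.6,0,0,0,-0.7,-0.44,0,0.6]'

```text
t: 18.58
eef_pos: [0.5423, -0.2196, 0.1212]
ee_rot: [-3.141, 0.002, -0.173]
force: [-0.3, 0.4, 0.1]
width: 0.0525
gripper_force: 0.0
```

Call:
arm_command --series '[0,0,0,-0.4,-0.25,0,0.6,0,0,0,-0.7,-0.44,0,0.6,0,0,0,-0.7,-0.44,0,0.6]'

```text
t: 18.95
eef_pos: [0.4818, -0.1647, 0.1215]
ee_rot: [-3.141, 0.001, -0.173]
force: [-0.3, -0.2, 0.5]
width: 0.0526
gripper_force: 0.0
```

Call:
arm_command --series '[0,0,0,-0.4,-0.25,0,0.6,0,0,0,-0.7,-0.44,0,0.6,0,0,0,-0.7,-0.44,0,0.6,0,0,0,-0.7,-0.44,0,0.6]'

```text
t: 19.45
eef_pos: [0.4231, -0.1103, 0.1219]
ee_rot: [3.141, -0.001, -0.173]
force: [0.5, -0.6, 0.4]
width: 0.053
gripper_force: 0.0
```

Run:
```python
from h import *
for c in caps(arm.grab_frame("side"),"side"): 
    if c[2][0]<.8 and c[2][1]<.2:print("s",c)
go(.4225,-.1092,.038,-.173)
```

```text
s ([232.1, 175.5], 158, [0.4525, 0.1285])
s ([330.7, 227.5], 101, [0.6335, -0.0764])
s ([210.5, 245.2], 244, [0.4216, -0.1088])
s ([168.1, 286.8], 200, [0.3646, -0.2025])
s ([177.9, 300.0], 85, [0.383, -0.2304])
s ([337.1, 313.9], 356, [0.6074, -0.2735])
s ([363.1, 315.5], 368, [0.6424, -0.2791])
turn z -0.000 shift [-0.008 -0.011  0.838]
```

Call:
arm_command --series '[0,0,0,-0.01,-0.01,0.4,0.6,0,0,0,-0.01,-0.01,0.84,0.6,0,0,0,-0.01,-0.01,0.84,0.6,0,0,0,-0.01,-0.01,0.84,0,0,0,0,-0.01,-0.01,0.84,0,0,0,0,-0.01,-0.01,0.84,0,0,0,0,-0.01,-0.01,0.84,0]'

```text
t: 20.38
eef_pos: [0.4218, -0.1089, 0.0386]
ee_rot: [-3.141, -0.002, -0.173]
force: [-0.3, -1.2, 4.3]
width: 0.0231
gripper_force: 20.0
```

Call:
arm_command --series '[0,0,0,0,0,-0.4,0,0,0,0,0,0,-0.8,0,0,0,0,0,0,-0.8,0,0,0,0,0,0,-0.8,0]'

```text
t: 20.88
eef_pos: [0.4208, -0.1088, 0.1176]
ee_rot: [-3.141, -0.0, -0.174]
force: [0.1, -0.4, -0.6]
width: 0.0232
gripper_force: 20.0
```

Run:
```python
from h import *
go(.5584,.3176,.12,-.195); print(arm.get_state()["eef_pos"])
```

```text
turn z 0.014 shift [ 0.618 -4.437 -0.024]
[ 0.42077852 -0.10876577  0.11764073]
```

Call:
arm_command --series '[0,0,0,0.06,-0.5,0,0,0,0,0,0.12,-0.95,0,0]'

```text
t: 21.12
eef_pos: [0.4488, -0.0167, 0.1167]
ee_rot: [3.141, 0.002, -0.175]
force: [-0.2, 0.0, -1.6]
width: 0.0231
gripper_force: 20.0
```

Call:
arm_command --series '[0,0,0,0.06,-0.5,0,0,0,0,0,0.12,-0.95,0,0]'

```text
t: 21.38
eef_pos: [0.4771, 0.0754, 0.1165]
ee_rot: [3.14, 0.002, -0.173]
force: [0.9, -0.7, -1.1]
width: 0.0232
gripper_force: 20.0
```

Call:
arm_command --series '[0,0,0,0.06,-0.5,0,0,0,0,0,0.12,-0.95,0,0]'

```text
t: 21.62
eef_pos: [0.5054, 0.1669, 0.1163]
ee_rot: [3.14, 0.002, -0.173]
force: [0.6, -0.5, -0.7]
width: 0.023
gripper_force: 20.0
```

Call:
arm_command --series '[0,0,0,0.06,-0.5,0,0,0,0,0,0.12,-0.95,0,0]'

```text
t: 21.88
eef_pos: [0.5336, 0.2583, 0.116]
ee_rot: [3.139, 0.002, -0.173]
force: [1.1, 0.7, -0.6]
width: 0.0232
gripper_force: 20.0
```

Call:
arm_command --series '[0,0,0,0.1,-0.4,0,0,0,0,0,0.14,-0.64,0,0,0,0,0,0.14,-0.64,0,0,0,0,0,0.14,-0.64,0,0]'

```text
t: 22.38
eef_pos: [0.5581, 0.3169, 0.1163]
ee_rot: [3.139, 0.002, -0.174]
force: [-0.4, -0.1, -0.2]
width: 0.0233
gripper_force: 20.0
```

Run:
```python
from h import *
go(.5584,.3176,.055,-.195); print(arm.get_state()["eef_pos"])
# trough check: bright wood mask in side image, projected predicted rim corners
C=np.array([.5487,.2685]);d=np.array([.1936,.981]);n=np.array([.981,-.1936])
for a in(-1,1):
  for b in(-1,1): print(a,b,w2px("top",np.r_[C+a*.104*d+b*.0305*n,.03]).round(1),w2px("wrist",np.r_[C+a*.104*d+b*.0305*n,.03]).round(1))
im=arm.grab_frame("wrist"); hsv=cv2.cvtColor(im,cv2.COLOR_BGR2HSV)
mask=((hsv[...,0]>14)&(hsv[...,0]<32)&(hsv[...,1]>70)).astype(np.uint8)
for c in (60,120,200,340,400,460,500): 
    r=np.where(mask[:230,c])[0]; print(c,[(int(g[0]),int(g[-1])) for g in np.split(r,np.where(np.diff(r)>2)[0]+1) if len(g)>1])
m=arm.camera_model("wrist")
for c in(.035,-.035):
  for s in(-.1,-.05,0,.05,.1): print(c,s,w2px("wrist",np.r_[C+s*d+np.sign(c)*.029*n,.03],m).round(1),end=" ")
```

```text
turn z 0.014 shift [ 0.002 -0.008  0.613]
[0.55807537 0.31688099 0.11626656]
-1 -1 [167.  236.3] [436.  244.2]
-1 1 [173.4 204.7] [447.3 179.8]
1 -1 [ 58.  217.9] [213.9 240.2]
1 1 [ 65.5 186.5] [211.7 175. ]
60 [(214, 229)]
120 []
200 []
340 [(172, 185), (219, 229)]
400 [(173, 186), (220, 229)]
460 []
500 []
0.035 -0.1 [442.1 181.5] 0.035 -0.05 [385.9 180.4] 0.035 0 [329.5 179.2] 0.035 0.05 [273.  178.1] 0.035 0.1 [216.3 177. ] -0.035 -0.1 [431.7 242.7] -0.035 -0.05 [378.5 241.7] -0.035 0 [325.2 240.7] -0.035 0.05 [271.8 239.8] -0.035 0.1 [218.2 238.8]
```

Run:
```python
from h import *
C=np.array([.5487,.2685]);d=np.array([.1936,.981]);n=np.array([.981,-.1936]); m=arm.camera_model("wrist")
for off,z in((.0225,0),(.029,0),(.033,.03),(.029,.03),(.0225,.01),(.018,.01),(.018,0),(-.018,0),(-.018,.01),(-.0225,.01)):
    print(off,z,w2px("wrist",np.r_[C-.01*d+off*n,z],m).round(1))
t=cv2.imread("pics/top0.png"); hsv=cv2.cvtColor(t,cv2.COLOR_BGR2HSV)
for c in(80,100,120,140,155):
    print(c,[(r,int(hsv[r,c,1])) for r in range(184,242) if hsv[r,c,1]>70])
    for off in(.033,.029,.018,-.018,-.029,-.033): 
        print(off,[w2px("top",np.r_[C+s*d+off*n,.03 if abs(off)>.02 else .01]).round(1).tolist() for s in[(113-c)/.55/1000]],end=" ")
    print()
```

```text
0.0225 0 [333.6 181.1]
0.029 0 [334.1 174.5]
0.033 0.03 [341.2 175. ]
0.029 0.03 [340.8 179.5]
0.0225 0.01 [335.6 182.8]
0.018 0.01 [335.3 187.5]
0.018 0 [333.2 185.6]
-0.018 0 [330.7 220.2]
-0.018 0.01 [332.6 223.2]
-0.0225 0.01 [332.3 227.5]
80 [(189, 90), (190, 109), (191, 120), (192, 112), (193, 119), (194, 113), (195, 105), (196, 88), (216, 94), (217, 109), (218, 114), (219, 119), (220, 97), (221, 80)]
0.033 [[88.7, 189.1]] 0.029 [[88.2, 191.2]] 0.018 [[91.0, 198.5]] -0.018 [[86.9, 216.6]] -0.029 [[81.3, 221.0]] -0.033 [[80.8, 223.1]] 
100 [(192, 87), (193, 101), (194, 114), (195, 122), (196, 108), (197, 115), (198, 110), (199, 104), (219, 74), (220, 105), (221, 114), (222, 123), (223, 114), (224, 85), (225, 72)]
0.033 [[107.5, 192.3]] 0.029 [[107.1, 194.3]] 0.018 [[109.5, 201.6]] -0.018 [[105.4, 219.7]] -0.029 [[100.4, 224.2]] -0.033 [[99.9, 226.3]] 
120 [(195, 83), (196, 97), (197, 112), (198, 124), (199, 115), (200, 116), (201, 117), (202, 110), (203, 84), (223, 107), (224, 110), (225, 118), (226, 119), (227, 98), (228, 83)]
0.033 [[126.4, 195.5]] 0.029 [[125.9, 197.5]] 0.018 [[127.9, 204.7]] -0.018 [[124.0, 222.8]] -0.029 [[119.4, 227.4]] -0.033 [[119.0, 229.5]] 
140 [(198, 80), (199, 104), (200, 112), (201, 114), (202, 116), (203, 111), (204, 117), (205, 115), (206, 95), (226, 99), (227, 111), (228, 111), (229, 115), (230, 108), (231, 98), (232, 80)]
0.033 [[145.2, 198.7]] 0.029 [[144.8, 200.7]] 0.018 [[146.4, 207.8]] -0.018 [[142.5, 225.9]] -0.029 [[138.5, 230.7]] -0.033 [[138.0, 232.7]] 
155 [(201, 88), (202, 108), (203, 122), (204, 119), (205, 120), (206, 118), (207, 113), (208, 114), (229, 104), (230, 113), (231, 120), (232, 117), (233, 99), (234, 91)]
0.033 [[159.3, 201.0]] 0.029 [[158.9, 203.1]] 0.018 [[160.2, 210.1]] -0.018 [[156.4, 228.3]] -0.029 [[152.7, 233.1]] -0.033 [[152.3, 235.1]]
```

Call:
arm_command --series '[0,0,0,0.01,0,0.2,0,0,0,0,0.01,0,0.4,0,0,0,0,0.01,0,0.54,0,0,0,0,0.01,0,0.6,0,0,0,0,0.01,0,0.63,0,0,0,0,0.01,0,0.66,0,0,0,0,0.01,0,0.66,0]'

```text
t: 23.3
eef_pos: [0.56, 0.3177, 0.052]
ee_rot: [-3.141, -0.0, -0.174]
force: [0.1, -0.1, -0.2]
width: 0.0228
gripper_force: 20.0
```

Call:
arm_command --series '[0,0,0,0,0,0.02,0,0,0,0,0,0,0.03,0,0,0,0,0,0,0.03,0]'

```text
t: 23.68
eef_pos: [0.5599, 0.3176, 0.0487]
ee_rot: [3.142, 0.0, -0.174]
force: [-0.2, 0.9, -0.8]
width: 0.0234
gripper_force: 20.0
```

Call:
arm_command --series '[0,0,0,0,0,0,0.5,0,0,0,0,0,0,0.5,0,0,0,0,0,0,0.5,0,0,0,0,0,0,0.5,0,0,0,0,0,-0.4,0.6,0,0,0,0,0,-0.8,0.6,0,0,0,0,0,-0.8,0.6]'

```text
t: 24.55
eef_pos: [0.5618, 0.3191, 0.1328]
ee_rot: [-3.136, -0.004, -0.173]
force: [-0.2, -0.0, -1.1]
width: 0.0526
gripper_force: 0.0
```

Run:
```python
from h import *
for c in caps(arm.grab_frame("side"),"side",z0=.01): 
    if c[2][0]<.8 and c[2][1]<.4:print("s z0=.01",c)
for c in caps(arm.grab_frame("top")): 
    if c[2][0]<.7 and c[2][1]>-.4:print(c)
go(.4518,.1275,.12,-.173)
```

```text
s z0=.01 ([127.6, 140.7], 111, [0.1864, 0.312])
s z0=.01 ([275.2, 133.9], 109, [0.5592, 0.3173])
s z0=.01 ([232.0, 175.7], 141, [0.4535, 0.1099])
s z0=.01 ([385.7, 179.7], 80, [0.7731, 0.0643])
s z0=.01 ([419.3, 234.7], 71, [0.7764, -0.1219])
s z0=.01 ([330.8, 227.6], 103, [0.6307, -0.0895])
s z0=.01 ([167.6, 285.3], 227, [0.3665, -0.2094])
s z0=.01 ([177.5, 300.3], 99, [0.3852, -0.2405])
s z0=.01 ([337.1, 313.9], 356, [0.605, -0.282])
s z0=.01 ([363.2, 315.5], 373, [0.6393, -0.2875])
([380.9, 187.9], 230, [0.5775, -0.2341])
([403.2, 153.9], 175, [0.6427, -0.2814])
([278.2, 159.2], 153, [0.6376, -0.0412])
([402.1, 172.7], 157, [0.606, -0.2766])
([402.6, 211.8], 232, [0.531, -0.2721])
([189.6, 260.5], 128, [0.4516, 0.1266])
([362.0, 304.4], 176, [0.3631, -0.1852])
([170.2, 313.6], 82, [0.3582, 0.1617])
turn z -0.001 shift [-0.735  2.059  0.091]
```

Call:
arm_command --series '[0,0,0,-0.2,0.5,0,0.6,0,0,0,-0.36,1,0,0.6,0,0,0,-0.36,1,0,0.6]'

```text
t: 25.02
eef_pos: [0.5046, 0.222, 0.1278]
ee_rot: [3.14, 0.002, -0.175]
force: [1.3, -0.0, 0.0]
width: 0.0527
gripper_force: 0.0
```

Call:
arm_command --series '[0,0,0,-0.2,0.5,0,0.6,0,0,0,-0.36,1,0,0.6,0,0,0,-0.36,1,0,0.6,0,0,0,-0.36,1,0,0.6]'

```text
t: 25.52
eef_pos: [0.4548, 0.1332, 0.1286]
ee_rot: [-3.142, -0.0, -0.174]
force: [0.0, 0.5, 0.3]
width: 0.0529
gripper_force: 0.0
```

Run:
```python
from h import *
for c in caps(arm.grab_frame("side"),"side"): 
    if c[2][0]<.5 and c[2][1]<.2:print("s",c)
go(.452,.127,.038,-.173)
```

```text
s ([232.1, 175.9], 149, [0.4526, 0.1268])
s ([167.6, 285.2], 229, [0.3632, -0.1989])
s ([177.5, 300.2], 94, [0.3825, -0.2309])
turn z -0.000 shift [-0.018  0.07   0.905]
```

Call:
arm_command --series '[0,0,0,-0.02,0.07,0.4,0.6,0,0,0,-0.02,0.07,0.9,0.6,0,0,0,-0.02,0.07,0.9,0.6,0,0,0,-0.02,0.07,0.9,0,0,0,0,-0.02,0.07,0.9,0,0,0,0,-0.02,0.07,0.9,0,0,0,0,-0.02,0.07,0.9,0]'

```text
t: 26.45
eef_pos: [0.452, 0.127, 0.0398]
ee_rot: [-3.14, -0.002, -0.173]
force: [0.4, -0.2, 2.9]
width: 0.0229
gripper_force: 20.0
```

Call:
arm_command --series '[0,0,0,0,0,-0.4,0,0,0,0,0,0,-0.8,0,0,0,0,0,0,-0.8,0,0,0,0,0,0,-0.8,0]'

```text
t: 26.95
eef_pos: [0.4509, 0.1263, 0.1187]
ee_rot: [-3.141, 0.0, -0.174]
force: [0.7, 0.2, -0.9]
width: 0.023
gripper_force: 20.0
```

Run:
```python
from h import *
go(.5403,.2195,.12,-.173); print(arm.get_state()["eef_pos"])
```

```text
turn z -0.001 shift [ 0.719 -1.073 -0.013]
[0.45088988 0.12631495 0.11868015]
```

Call:
arm_command --series '[0,0,0,0.36,-0.5,0,0,0,0,0,0.72,-1,0,0,0,0,0,0.72,-1,0,0,0,0,0,0.72,-1,0,0]'

```text
t: 27.45
eef_pos: [0.5384, 0.2119, 0.1167]
ee_rot: [3.139, 0.003, -0.174]
force: [-0.4, -0.5, -1.6]
width: 0.0229
gripper_force: 20.0
```

Run:
```python
from h import *
go(.5403,.2195,.053,-.173); print(arm.get_state()["width"])
```

```text
turn z -0.001 shift [ 0.006 -0.078  0.637]
0.022940187517879716
```

Call:
arm_command --series '[0,0,0,0.01,-0.08,0.2,0,0,0,0,0.01,-0.08,0.4,0,0,0,0,0.01,-0.08,0.54,0,0,0,0,0.01,-0.08,0.6,0,0,0,0,0.01,-0.08,0.64,0,0,0,0,0.01,-0.08,0.67,0,0,0,0,0.01,-0.08,0.67,0]'

```text
t: 28.32
eef_pos: [0.5419, 0.2203, 0.0519]
ee_rot: [-3.141, -0.0, -0.174]
force: [-0.3, 0.3, -0.4]
width: 0.0231
gripper_force: 20.0
```

Run:
```python
from h import *
s=arm.get_state(); print(s["eef_pos"],s["force"],s["width"])
```

```text
[0.54190064 0.22028676 0.05194099] [-0.31993267  0.32875618 -0.40255837] 0.023062865900453318
```

Call:
arm_command --series '[0,0,0,0,0,0.02,0,0,0,0,0,0,0.02,0,0,0,0,0,0,0.02,0.5,0,0,0,0,0,0.02,0.5,0,0,0,0,0,0.02,0.5,0,0,0,0,0,0.02,0.5,0,0,0,0,0,-0.4,0.6,0,0,0,0,0,-0.9,0.6]'

```text
t: 29.32
eef_pos: [0.5412, 0.2197, 0.1419]
ee_rot: [3.14, 0.002, -0.174]
force: [0.9, 0.6, 0.6]
width: 0.0517
gripper_force: 0.0
```

Call:
arm_command --series '[0,0,0,0,0.5,0,0.6,0,0,0,0,1,0,0.6]'

```text
t: 29.58
eef_pos: [0.5244, 0.1212, 0.1425]
ee_rot: [-3.141, -0.001, -0.172]
force: [-0.3, -0.8, 0.6]
width: 0.0525
gripper_force: 0.0
```

Run:
```python
from h import *
s0=arm.grab_frame("side"); t0=arm.grab_frame("top"); m=arm.camera_model("wrist"); w=arm.grab_frame("wrist")
for c in caps(s0,"side",z0=.01): 
    if c[2][0]<.8 and c[2][1]<.4:print("s z0=.01",c)
for c in caps(t0): 
    if c[2][0]<.7 and c[2][1]>-.4:print(c)
# fallen pot: cap mask in top & side, world at axis height .017/.021
for n,im,box in(("top",cv2.imread("pics/top0.png"),(135,180,265,310)),("side",s0,(215,255,320,362))):
    r0,r1,c0,c1=box; g=im[r0:r1,c0:c1].max(2); nn,l,st,ce=cv2.connectedComponentsWithStats((g<50).astype(np.uint8)); i=1+st[1:,4].argmax()
    pts=np.argwhere(l==i)[:,::-1]+[c0,r0]; rect=cv2.minAreaRect(pts.astype(np.float32)); print(n,rect,px2w(n,*rect[0],.017),px2w(n,*rect[0],.021))
s=arm.get_state(); print(s["eef_pos"],s["q"].round(3))
```

```text
s z0=.01 ([275.3, 134.2], 104, [0.5594, 0.3158])
s z0=.01 ([270.5, 150.7], 138, [0.5419, 0.2218])
s z0=.01 ([193.3, 172.2], 64, [0.3691, 0.1327])
s z0=.01 ([385.4, 180.6], 65, [0.7714, 0.0608])
s z0=.01 ([419.1, 235.6], 74, [0.7753, -0.1243])
s z0=.01 ([330.7, 227.6], 103, [0.6305, -0.0895])
s z0=.01 ([168.0, 286.9], 203, [0.3677, -0.2127])
s z0=.01 ([177.6, 300.1], 94, [0.3854, -0.2401])
s z0=.01 ([337.1, 313.9], 356, [0.605, -0.282])
s z0=.01 ([363.1, 315.5], 374, [0.6393, -0.2875])
([381.3, 187.5], 139, [0.5784, -0.2349])
([403.6, 154.6], 151, [0.6414, -0.2822])
([278.2, 159.2], 143, [0.6376, -0.0411])
([402.1, 172.7], 147, [0.606, -0.2766])
([402.6, 212.4], 164, [0.5299, -0.2722])
([362.0, 304.1], 135, [0.3636, -0.1851])
top ((277.96551513671875, 158.91380310058594), (12.4415864944458, 15.227017402648926), 68.19859313964844) [ 0.64698852 -0.04251849] [ 0.6459585  -0.04230809]
side ((330.4000244140625, 227.70001220703125), (9.910755157470703, 12.015693664550781), 37.87498474121094) [ 0.64275615 -0.03368084] [ 0.64156988 -0.03890063]
[0.52400451 0.11993717 0.14222403] [ 0.59   0.192 -0.391 -0.    -0.987  0.805]
```

Both fat pots stand in the trough. For the fallen pot I'll measure closer with the wrist camera.

Call:
arm_command --series '[0,0,0,0.25,0.45,-0.1,0.6,0,0,0,0.45,0.8,-0.2,0.6]'

```text
t: 29.98
eef_pos: [0.5558, 0.0348, 0.1621]
ee_rot: [-3.142, -0.0, -0.172]
force: [-0.4, 1.1, -1.5]
width: 0.0524
gripper_force: 0.0
```

Call:
arm_command --series '[0,0,0,0.25,0.45,-0.1,0.6,0,0,0,0.45,0.8,-0.2,0.6,0,0,0,0.45,0.8,-0.2,0.6,0,0,0,0.45,0.8,-0.2,0.6]'

```text
t: 30.48
eef_pos: [0.5856, -0.051, 0.1813]
ee_rot: [3.142, 0.001, -0.174]
force: [0.5, -0.5, -0.2]
width: 0.0528
gripper_force: 0.0
```

```bash
cat > fallen.py <<'E'
from h import *
m=arm.camera_model("wrist"); im=arm.grab_frame("wrist"); b=bright(im)
s=arm.get_state(); print(s["eef_pos"],s["ee_rot"])
q=w2px("wrist",(.6465,-.0424,.019),m); print("pred cap",q)
g=im.max(2); x0,y0=int(q[0])-50,int(q[1])-50; x0,y0=max(x0,0),max(y0,0); sub=g[y0:y0+100,x0:x0+100]
n,l,st,c=cv2.connectedComponentsWithStats((sub<60).astype(np.uint8)); i=1+st[1:,4].argmax()
pts=(np.argwhere(l==i)[:,::-1]+[x0,y0]).astype(np.float32); r=cv2.minAreaRect(pts); print(r,st[i])
bp=cv2.boxPoints(r)
for z in(.017,.021): print(z,"ctr",px2w("wrist",*r[0],z,m).round(4),[px2w("wrist",*p,z,m).round(4).tolist() for p in bp])
# brightness profile across body: sample grid in world relative to cap centre
W=np.array([px2w("wrist",*p,.017,m) for p in bp]); e=[W[1]-W[0],W[2]-W[1]]; L=[np.linalg.norm(k) for k in e]; a=e[int(np.argmax(L))]/max(L)
if a[1]<0:a=-a
print("axis to cap",a,np.degrees(np.arctan2(a[1],a[0])),L)
c0=px2w("wrist",*r[0],.017,m); nn=np.array([-a[1],a[0]])
sm=cv2.GaussianBlur(im,(3,3),0)
for dd in(.026,.032,.038): print(dd,[int(sm[tuple(int(round(v)) for v in w2px("wrist",np.r_[c0-dd*a+o*nn,.017],m)[::-1])].sum()//3) for o in np.arange(-.03,.0301,.002)])
print("along",[int(sm[tuple(int(round(v)) for v in w2px("wrist",np.r_[c0-o*a,.017],m)[::-1])].sum()//3) for o in np.arange(-.02,.07,.002)])
E
python3 fallen.py
```

```text
[ 0.58538928 -0.05062567  0.18131507] [ 3.14154528e+00  6.94641079e-04 -1.73078747e-01]
pred cap [256.26533662 140.99945316]
((255.51893615722656, 139.71353149414062), (20.880096435546875, 24.70321273803711), 53.97262954711914) [ 35  35  31  30 511]
0.017 ctr [ 0.648  -0.0417] [[0.6523, -0.0243], [0.6637, -0.0491], [0.6436, -0.0591], [0.6318, -0.0342]]
0.021 ctr [ 0.648 -0.042] [[0.6523, -0.0248], [0.6636, -0.0492], [0.6437, -0.0592], [0.6321, -0.0345]]
axis to cap [-0.41789512  0.90849528] 114.70176904412395 [np.float64(0.027209409389188158), np.float64(0.02248939310614584)]
0.026 [237, 237, 237, 237, 227, 174, 154, 156, 198, 218, 230, 234, 235, 237, 233, 186, 168, 161, 153, 148, 139, 133, 115, 105, 132, 156, 170, 168, 166, 167, 170]
0.032 [237, 237, 237, 236, 227, 173, 157, 168, 206, 218, 230, 233, 235, 236, 236, 236, 217, 161, 155, 148, 143, 133, 123, 104, 130, 155, 177, 201, 235, 239, 239]
0.038 [238, 238, 237, 236, 222, 181, 155, 167, 204, 221, 229, 234, 235, 237, 237, 238, 239, 212, 170, 145, 140, 129, 117, 141, 211, 238, 239, 239, 239, 239, 239]
along [166, 169, 161, 99, 24, 23, 23, 24, 23, 25, 26, 26, 27, 26, 29, 29, 29, 109, 161, 166, 166, 177, 209, 186, 190, 218, 236, 239, 238, 238, 238, 238, 238, 238, 238, 238, 236, 238, 238, 238, 238, 238, 237, 237, 236, 237]
```

The body span is about 33 mm, so the fallen pot is slim. Plan: grip it lightly near the end of its cap so the heavy body can swing down under the pads, then lift. Move above it, turned across its axis.

Run:
```python
from h import *
go(.6411,-.0267,.09,-1.134)
```

```text
turn z 0.612 shift [ 0.508 -0.332  0.913]
```

Call:
arm_command --series '[0,0,0.1,0.1,-0.1,0.1,0.6,0,0,0.2,0.2,-0.15,0.2,0.6,0,0,0.3,0.35,-0.2,0.3,0.6,0,0,0.4,0.5,-0.3,0.4,0.6,0,0,0.5,0.51,-0.33,0.6,0.6,0,0,0.61,0.51,-0.33,0.91,0.6,0,0,0.61,0.51,-0.33,0.91,0.6,0,0,0.61,0.51,-0.33,0.91,0.6]'

```text
t: 31.52
eef_pos: [0.642, -0.027, 0.0918]
ee_rot: [-3.141, -0.001, -1.127]
force: [-0.3, -0.6, 0.6]
width: 0.0525
gripper_force: 0.0
```

Run:
```python
from h import *
print(arm.get_state()["eef_pos"]); go(.6411,-.0267,.03,-1.134); go(.6411,-.0267,-.001,-1.134)
for c in caps(arm.grab_frame("side"),"side"): 
    if c[2][0]<.8 and c[2][1]<.2 and c[2][0]>.5:print("s",c)
```

```text
[ 0.64201835 -0.02699306  0.09176777]
turn z 0.005 shift [-0.007  0.007  0.618]
turn z 0.005 shift [-0.007  0.007  0.928]
s ([377.3, 204.3], 146, [0.7363, -0.01])
s ([330.6, 227.4], 113, [0.6335, -0.0758])
s ([337.1, 313.9], 355, [0.6073, -0.2736])
s ([363.1, 315.4], 367, [0.6424, -0.279])
```

Call:
arm_command --series '[0,0,0,0,0,0.3,0.6,0,0,0,0,0,0.6,0.6,0,0,0,0,0,0.7,0.6,0,0,0,0,0,0.76,0.6,0,0,0,0,0,0.82,0.6,0,0,0,0,0,0.87,0.6,0,0,0,0,0,0.87,0.6]' --force 4

```text
t: 32.45
eef_pos: [0.6414, -0.0277, 0.0037]
ee_rot: [3.141, 0.0, -1.132]
force: [-0.3, 0.0, -0.4]
width: 0.0524
gripper_force: 0.0
```

Call:
arm_command --series '[0,0,0,0,0,0.04,0.6,0,0,0,0,0,0.04,0.6,0,0,0,0,0,0.04,0.6]' --force 4

```text
t: 32.83
eef_pos: [0.6416, -0.0277, -0.0002]
ee_rot: [-3.142, -0.0, -1.132]
force: [-0.2, -0.3, -0.1]
width: 0.0526
gripper_force: 0.0
```

Call:
arm_command --series '[0,0,0,0,0,0,0,0,0,0,0,0,0,0,0,0,0,0,0,0,0,0,0,0,0,0,0,0,0,0,0,0,0,0,0]'

```text
t: 33.45
eef_pos: [0.6415, -0.0277, -0.0002]
ee_rot: [-3.142, 0.0, -1.132]
force: [-0.5, 0.4, 0.1]
width: 0.0236
gripper_force: 4.0
```

Call:
arm_command --series '[0,0,0,0,0,-0.1,0,0,0,0,0,0,-0.25,0,0,0,0,0,0,-0.4,0,0,0,0,0,0,-0.55,0,0,0,0,0,0,-0.7,0,0,0,0,0,0,-0.85,0,0,0,0,0,0,-0.85,0]'

```text
t: 34.33
eef_pos: [0.6425, -0.0276, 0.0865]
ee_rot: [-3.139, -0.001, -1.132]
force: [-0.3, -0.2, -0.4]
width: 0.0234
gripper_force: 4.0
```

```bash
cat > hang.py <<'E'
from h import *
s=arm.get_state(); p=s["eef_pos"]; print(p,s["width"],s["gripper_force"],s["force"])
# compare side image with the first one: changed pixels' whites; render hypothesis of body centre for several tilts
im=arm.grab_frame("side"); g=im.max(2).astype(int); hsv=cv2.cvtColor(im,cv2.COLOR_BGR2HSV)
c=np.array([np.cos(np.radians(115)),np.sin(np.radians(115)),0]); grip=p+[0,0,.018]
for tilt in(0,30,60,90):   # 90 = upright
    a=np.cos(np.radians(tilt))*c+np.sin(np.radians(tilt))*np.array([0,0,1])
    q=w2px("side",grip-a*(.0245+.018)); r=im[int(q[1])-4:int(q[1])+5,int(q[0])-4:int(q[0])+5].reshape(-1,3)
    cap=w2px("side",grip-a*.015)
    print(tilt,"body px",q.round(0),r.mean(0).round(),r.std(0).round(1),"cap px",cap.round(0),im[int(cap[1])-1:int(cap[1])+2,int(cap[0])-1:int(cap[0])+2].mean().round())
q=w2px("side",grip).astype(int); x0,y0=q[0]-26,q[1]-20
for r in range(y0,y0+66,3): print(r,' '.join('%3d'%g[r,cc] for cc in range(x0,x0+54,3)))
print("cols from",x0)
E
python3 hang.py
```

```text
[ 0.64245689 -0.02755088  0.08646903] 0.02336104673781867 3.9999016374349594 [-0.29125378 -0.17464736 -0.40077939]
0 body px [347. 198.] [106. 115. 118.] [46.4 50.8 49.2] cap px [338. 191.] 10.0
30 body px [344. 207.] [160. 172. 169.] [7.  6.2 2.2] cap px [337. 194.] 10.0
60 body px [338. 210.] [116. 126. 134.] [31.4 34.1 34.2] cap px [335. 195.] 9.0
90 body px [331. 207.] [ 99. 107. 110.] [37.8 39.9 35.4] cap px [332. 194.] 11.0
167  81  26  23  81  71  51  16  15  15  11  79   6   2  32  65  65 184 175
170  83 102 100  97  47  46  67  53  62 100  72   6  10  50  58  66 173 180
173  79 165 153 101  45  48  58  63  59 105  42  17   3  64  66  90 137 178
176  55 182 173  97  50  50  66  60  56 102  20   9   3  60  57 106 102 113
179 175 176 178 177  43  51  70  64  35 104   6   5  11  60  60 103  99 101
182 170 175 178 176  49  51  69  63  10  99   6   0   1  64  64 103 101 103
185 174 170 173 177  46  55  65  66  25 103   8  10   9  62  64 100 104  99
188 175 172 173 174  48  52  64  61  15  13   7   8  17  89 104 105  99  99
191 178 176 174 175 179  51  64  67  21  17  16  17  18 10
[... 319 characters left out ...]
98
206 176 174 178 179 174 178 173 174 101  56 114 173 169 175 175 167  97 106
209 173 178 177 178 176 175 174 115  96  71 117 161 169 177 177 167 123 100
212 173 172 176 178 176 184 165  92  93  62  97 140 170 172 176 168 148 101
215 176 176 178 123  99 102 102 100  69  68  65 125 163 172 174 175 173  86
218 132 171 131  65  78  64  83  67  72  64  71  98 150 172 120  52  96  97
221  76  67  68 145  65  66  65  65  71  65  74  66  76  59  65  63 109 105
224  80  75  98 166 120  64  70  67  69  65  68  69  71  71  69  71  71 100
227  76  70  76  71 163 139  67  70  68  66  67  67  67  68  69 145 161 148
230  81  75  78  76  75 169 153  63  68  69  69  66  69  66  67 175 160 165
cols from 306
```

The body has swung about 33° from horizontal. I'll add tool tilt to bring it nearly upright.

Call:
arm_command --series '[0,-0.1,0,0,0,0,0,0,-0.2,0,0,0,0,0,0,-0.3,0,0,0,0,0,0,-0.4,0,0,0,0,0,0,-0.5,0,0,0,0,0,0,-0.5,0,0,0,0,0,0,-0.5,0,0,0,0,0]' --force 3

```text
t: 35.25
eef_pos: [0.6413, -0.0279, 0.0836]
ee_rot: [3.14, 0.785, -1.134]
force: [0.4, 1.3, 0.0]
width: 0.0237
gripper_force: 3.0
```

```bash
sed -i 's/for r in range(y0,y0+66,3)/for r in range(y0,y0+66,3)/' hang.py; python3 hang.py
```

```text
[ 0.64134069 -0.0279066   0.08362287] 0.023682197973731185 2.999575473368168 [0.38797776 1.33838201 0.02562365]
0 body px [346. 200.] [20. 20. 20.] [ 7.  12.3 16. ] cap px [337. 192.] 13.0
30 body px [343. 208.] [27. 32. 36.] [20.1 22.2 25.3] cap px [336. 195.] 22.0
60 body px [337. 211.] [37. 39. 40.] [18.6 21.4 23.8] cap px [334. 197.] 25.0
90 body px [331. 208.] [31. 30. 30.] [6.7 6.9 7.3] cap px [332. 196.] 27.0
168 200  50  25  28  28  24 120  60  19  25  21  20  28  24  25  25  32  33
171  30  34  32  47  30  24  26  34  41  27  24  26  12  13  11   9  21  15
174  28  34  30  40  29  25  25  25  24  18  17  41  54  32  16  13  18  33
177  56  28  32  35  29  30  30  19  30  11  11  11  16  14  18  13  14  35
180  53  30  41  45  31  23  19  27  19  15  18  12  15  15  10  12  15  21
183  66  35  34  32  33  30  29  25  27  13  10  12  12  18  21  18   9  15
186  61  86  27  31  33  34  28  28  27   8   5  24  21  23  23  25  18   1
189  73  70  22  37  31  30  29  28  22  25  16  24  24  20  23  25  13  17
192 178  62  49  23  35  35  29  28  29  28  14  20  24  22  25  21  23 
[... 305 characters left out ...]
 5
207 116 119  95  63  32  25  33  37  38  26  27  40  32  10  11  19   5  56
210 110 114 114  54  76  18  37  29  37  29  29  27  34  14  38 105 116 113
213 112 108 111  80  51  20  30  32  32  33  25  84  61 111 115 114 113 111
216 109 114 113 112  64  80  11  23  58  84  84  81  80 115 119 114 113 108
219 111 111 114 118  78  65  78 103  84  88  86  78 108 113 114 113 114 117
222 116 105 110 111 107 112 103 109  84  87  85  72 109 113 113 111 112 108
225 196 178 180 104 108 112 115  93  95  83  79  95 105 110 113 108 114 117
228 194 191 189 189 194 194 202 137 118 113 112 108 111 111 116 112 112 105
231 196 194 193 195 193 184 181  79  81  96 111 112 114 124 179 118 113 107
cols from 306
```

Call:
arm_command --series '[0,-0.05,0,0,0,0,0,0,-0.1,0,0,0,0,0,0,-0.1,0,0,0,0,0]'

```text
t: 35.67
eef_pos: [0.6413, -0.0273, 0.0845]
ee_rot: [3.141, 0.942, -1.132]
force: [0.4, -0.1, -0.2]
width: 0.0238
gripper_force: 3.0
```

Call:
arm_command --series '[0,0,0,0.1,0,0.07,0,0,0,0,0.2,0,0.14,0,0,0,0,0.23,0,0.17,0,0,0,0,0.23,0,0.17,0,0,0,0,0.23,0,0.17,0]'

```text
t: 36.3
eef_pos: [0.6416, -0.0275, 0.0563]
ee_rot: [-3.141, 0.942, -1.131]
force: [0.2, 0.3, 0.2]
width: 0.0241
gripper_force: 3.0
```

```bash
python3 hang.py
```

```text
[ 0.64160189 -0.02754956  0.0563122 ] 0.024137411586550687 2.999384365975857 [0.24635864 0.28687416 0.18269169]
0 body px [345. 212.] [21. 21. 20.] [4.6 4.7 4.7] cap px [336. 205.] 19.0
30 body px [342. 220.] [20. 22. 23.] [ 5.4  8.8 12.1] cap px [335. 208.] 18.0
60 body px [336. 223.] [22. 22. 22.] [5.4 5.4 5.9] cap px [333. 209.] 26.0
90 body px [330. 220.] [25. 24. 23.] [3.5 3.3 3.6] cap px [331. 208.] 27.0
181 110 113 107 152 194 194 192 195 195 196 195 196 191 196 190 193 195 189
184 106 112 110 199 192 192 191 193 193 193 193 194 198 140  72 199 196 196
187 115 109 112 198 192 194 190 189 195 201 140  49  17  21  11 106  29  36
190 111 113 101 191 193 193 199 195  40  10  25  26  23  26  24  21  20  21
193 113 110 105 196 113  33  24  31  56  88  20  24  22  17  24  15  20  21
196 116  91  40  29  27  27  27  29  47  43  24  26  21  23  25  35  12  22
199  80  85  15  32  32  44  29  27  27  24  29  24  15  32  14  10  12  14
202 107  88  30  26  31  29  31  27  27  26  23  14   7  18  13  14  11  15
205 112  81  84  22  47  20  29  32  33  23  22  20  20  13  13   9  16  16
20
[... 299 characters left out ...]
47
220 108 112  89  63  20  33  30  25  21  21  25   3  26  30  49  74  36  22
223 115 108 109  78  42  21  26  22  24  23  25  27  19  37  23  23  22  22
226 115 110 109  79  81  19  27  19  22  24  19  19  20  30  27  17  20  20
229 114 113 110  94  66  26  27  36  24  25  24  30  26  89  18  17  14  21
232 114 115 107 109  61  31  26  34  24  26  26  23  29  29  16  20 104 114
235 113 115 114 106  82  78  22  26  29  43  26  27  55 103 108 115 108 111
238 194 175 199 179  77  66  27  29  23  22  24  18  72  87 106 116 110 112
241 189 192 194 178 160  66  32  23  22  23  49  76  74  78  76  75  73  77
244 194 193 192 192 185 183 136 160 177 198 113  73  77  77  76  76  96  81
cols from 305
```

Call:
arm_command --series '[0,0,0,0.016,0,0.012,0,0,0,0,0.032,0,0.024,0,0,0,0,0.032,0,0.024,0]'

```text
t: 36.72
eef_pos: [0.6414, -0.0274, 0.0525]
ee_rot: [-3.141, 0.943, -1.131]
force: [0.2, -0.4, 5.3]
width: 0.0236
gripper_force: 3.0
```

Call:
arm_command --series '[0,0,0,0.016,0,0.012,0,0,0,0,0.016,0,0.012,0,0,0,0,0.016,0,0.012,0]'

```text
t: 37.1
eef_pos: [0.6414, -0.0274, 0.0502]
ee_rot: [-3.141, 0.942, -1.132]
force: [0.0, 0.6, 4.6]
width: 0.0238
gripper_force: 3.0
```

Call:
arm_command --series '[0,0,0,0.016,0,0.012,0,0,0,0,0.016,0,0.012,0,0,0,0,0.016,0,0.012,0]'

```text
t: 37.48
eef_pos: [0.6413, -0.0274, 0.0481]
ee_rot: [3.141, 0.942, -1.132]
force: [0.4, 0.2, 2.4]
width: 0.024
gripper_force: 3.0
```

Contact came at the height expected for an upright pot. I'll release and back off along the tool axis.

Call:
arm_command --series '[0,0,0,0,0,0,0.6,0,0,0,0,0,0,0.6,0,0,0,0,0,0,0.6,0,0,0,0,0,0,0.6,0,0,0,0,0,0,0.6,0,0,0,-0.1,0,-0.3,0.6,0,0,0,-0.3,0,-0.8,0.6,0,0,0,-0.3,0,-0.9,0.6]'

```text
t: 38.48
eef_pos: [0.6667, -0.0797, 0.129]
ee_rot: [-3.134, 0.937, -1.126]
force: [0.0, 0.6, -0.1]
width: 0.0523
gripper_force: 0.0
```

Call:
arm_command --series '[0,0.1,0,-0.3,0,-0.2,0.6,0,0.2,0,-0.5,0,-0.3,0.6,0,0.3,0,-0.6,0,-0.4,0.6,0,0.4,0,-0.6,0,-0.4,0.6,0,0.5,0,-0.6,0,-0.4,0.6,0,0.6,0,-0.6,0,-0.4,0.6,0,0.6,0,-0.6,0,-0.4,0.6]'

```text
t: 39.35
eef_pos: [0.6613, -0.0721, 0.1974]
ee_rot: [3.141, -0.001, -1.127]
force: [0.2, -0.5, 0.3]
width: 0.0523
gripper_force: 0.0
```

Run:
```python
from h import *
s=arm.get_state(); print(s["eef_pos"],s["ee_rot"])
for n in("side","top"):
    im=arm.grab_frame(n)
    for c in caps(im,n): 
        if .35<c[2][0]<.75 and -.35<c[2][1]<.1:print(n,c)
    r=cv2.cvtColor(im,cv2.COLOR_BGR2GRAY);
```

```text
[ 0.66133544 -0.07205671  0.19742319] [ 3.14050322e+00 -1.05538988e-03 -1.12672676e+00]
side ([379.2, 204.1], 222, [0.7401, -0.0098])
side ([329.7, 211.5], 204, [0.6404, -0.0265])
side ([168.0, 286.8], 198, [0.3645, -0.2026])
side ([178.0, 300.3], 82, [0.3831, -0.2311])
side ([337.1, 313.9], 356, [0.6074, -0.2735])
side ([363.1, 315.4], 368, [0.6424, -0.279])
top ([403.6, 154.7], 136, [0.6412, -0.2821])
top ([270.6, 158.4], 125, [0.6396, -0.0269])
top ([402.0, 172.9], 128, [0.6056, -0.2764])
top ([363.7, 304.5], 79, [0.3628, -0.1883])
```

It stands upright at (0.640,-0.027), and both cameras agree. I'll turn back and check its width in the side picture.

Run:
```python
from h import *
im=arm.grab_frame("side"); g=cv2.cvtColor(im,cv2.COLOR_BGR2GRAY)
for z in(.012,.018,.024):
    q=w2px("side",(.640,-.0267-.01,z)); r=int(q[1]); print(z,r,round(q[0],1),[int(v) for v in g[r,int(q[0])-18:int(q[0])+19]])
for R in(.017,.021): print(R,w2px("side",(.640-R,-.0267,.018))[0],w2px("side",(.640+R,-.0267,.018))[0])
go(.640,-.0267,.12,-.173)
```

```text
0.012 230 329.1 [168, 171, 169, 170, 158, 127, 67, 71, 65, 56, 57, 63, 65, 68, 71, 70, 75, 74, 72, 69, 75, 75, 71, 67, 67, 64, 60, 63, 61, 63, 64, 63, 61, 64, 63, 67, 59]
0.018 228 329.3 [165, 170, 171, 160, 82, 86, 84, 75, 73, 53, 57, 61, 67, 67, 72, 75, 71, 71, 74, 73, 70, 74, 71, 76, 68, 57, 61, 60, 59, 62, 60, 60, 65, 65, 64, 66, 66]
0.024 225 329.5 [169, 168, 168, 172, 170, 171, 163, 118, 116, 74, 57, 58, 64, 64, 70, 70, 66, 70, 66, 67, 72, 69, 69, 71, 66, 64, 58, 59, 61, 60, 64, 64, 62, 62, 61, 64, 82]
0.017 319.6821318231183 337.08069158424695
0.021 317.6308675692377 339.1232164081247
turn z -0.610 shift [-0.533  0.012  0.776]
```

Edges at 320 and 337 px give 34 mm, so it is slim.

Call:
arm_command --series '[0,0,-0.1,-0.1,0,0.1,0.6,0,0,-0.2,-0.2,0,0.2,0.6,0,0,-0.3,-0.3,0,0.3,0.6,0,0,-0.4,-0.4,0,0.4,0.6,0,0,-0.5,-0.53,0.01,0.5,0.6,0,0,-0.61,-0.53,0.01,0.7,0.6,0,0,-0.61,-0.53,0.01,0.7,0.6,0,0,-0.61,-0.53,0.01,0.7,0.6]' --force 20

```text
t: 40.5
eef_pos: [0.641, -0.028, 0.1277]
ee_rot: [-3.141, -0.0, -0.179]
force: [-0.3, -0.5, 0.2]
width: 0.0529
gripper_force: 0.0
```

Run:
```python
from h import *
print(arm.get_state()["eef_pos"]); go(.640,-.0267,.0385,-.173)
for c in caps(arm.grab_frame("side"),"side"): 
    if .35<c[2][0]<.75 and -.35<c[2][1]<.1:print(c)
```

```text
[ 0.6409605  -0.02799641  0.12774843]
turn z -0.004 shift [-0.012 -0.011  0.892]
([375.1, 200.7], 90, [0.7355, 0.0027])
([329.8, 211.3], 214, [0.6409, -0.0257])
([168.0, 286.8], 202, [0.3645, -0.2025])
([178.0, 300.0], 79, [0.3831, -0.2304])
([337.1, 313.9], 356, [0.6074, -0.2735])
([363.1, 315.5], 370, [0.6424, -0.2791])
```

Call:
arm_command --series '[0,0,0,-0.01,-0.01,0.4,0.6,0,0,0,-0.01,-0.01,0.89,0.6,0,0,0,-0.01,-0.01,0.89,0.6,0,0,0,-0.01,-0.01,0.89,0,0,0,0,-0.01,-0.01,0.89,0,0,0,0,-0.01,-0.01,0.89,0,0,0,0,-0.01,-0.01,0.89,0]'

```text
t: 41.42
eef_pos: [0.6402, -0.0258, 0.0397]
ee_rot: [-3.141, -0.002, -0.173]
force: [1.0, 0.3, 4.6]
width: 0.0231
gripper_force: 20.0
```

Call:
arm_command --series '[0,0,0,0,0,-0.4,0,0,0,0,0,0,-0.8,0,0,0,0,0,0,-0.8,0,0,0,0,0,0,-0.8,0]'

```text
t: 41.92
eef_pos: [0.6389, -0.0259, 0.1182]
ee_rot: [-3.141, 0.0, -0.174]
force: [0.5, -0.2, -0.5]
width: 0.0232
gripper_force: 20.0
```

Run:
```python
from h import *
yaw=-.173; O=np.array([.5899,-.2722]); t=np.array([np.cos(yaw),np.sin(yaw)])
go(*(O-.145*t),.1195,yaw); print(arm.get_state()["eef_pos"])
```

```text
turn z -0.001 shift [-1.506  2.512 -0.013]
[ 0.63885261 -0.02593227  0.11820015]
```

Call:
arm_command --series '[0,0,0,-0.25,0.42,0,0,0,0,0,-0.5,0.84,0,0,0,0,0,-0.5,0.84,0,0]'

```text
t: 42.3
eef_pos: [0.5723, -0.102, 0.1171]
ee_rot: [3.141, 0.003, -0.176]
force: [0.7, 0.4, -1.4]
width: 0.0229
gripper_force: 20.0
```

Call:
arm_command --series '[0,0,0,-0.25,0.42,0,0,0,0,0,-0.5,0.84,0,0,0,0,0,-0.5,0.84,0,0]'

```text
t: 42.68
eef_pos: [0.5093, -0.1756, 0.1174]
ee_rot: [3.141, 0.003, -0.176]
force: [0.5, 0.4, 1.6]
width: 0.0231
gripper_force: 20.0
```

Call:
arm_command --series '[0,0,0,-0.25,0.42,0,0,0,0,0,-0.5,0.84,0,0,0,0,0,-0.5,0.84,0,0,0,0,0,-0.5,0.84,0,0]'

```text
t: 43.18
eef_pos: [0.4486, -0.2481, 0.118]
ee_rot: [3.142, 0.0, -0.174]
force: [1.2, -0.1, -0.4]
width: 0.0234
gripper_force: 20.0
```

Run:
```python
from h import *
yaw=-.173; O=np.array([.5899,-.2722]); t=np.array([np.cos(yaw),np.sin(yaw)])
go(*(O-.145*t),.0405,yaw); go(*(O-.018*t),.04,yaw); print(arm.get_state()["width"])
```

```text
turn z -0.001 shift [-0.016 -0.006  0.775]
turn z -0.001 shift [ 1.254 -0.007  0.78 ]
0.0233513560306159
```

Call:
arm_command --series '[0,0,0,-0.02,-0.01,0.3,0,0,0,0,-0.02,-0.01,0.6,0,0,0,0,-0.02,-0.01,0.77,0,0,0,0,-0.02,-0.01,0.77,0]'

```text
t: 43.68
eef_pos: [0.4465, -0.246, 0.0402]
ee_rot: [3.141, 0.002, -0.172]
force: [0.8, -0.2, 0.2]
width: 0.023
gripper_force: 20.0
```

Call:
arm_command --series '[0,0,0,0.2,0,0,0,0,0,0,0.4,0,0,0,0,0,0,0.6,0,0,0,0,0,0,0.7,0,0,0,0,0,0,0.7,0,0,0]'

```text
t: 44.3
eef_pos: [0.5157, -0.2588, 0.0415]
ee_rot: [-3.142, -0.0, -0.173]
force: [-0.2, 0.0, -0.9]
width: 0.023
gripper_force: 20.0
```

Call:
arm_command --series '[0,0,0,0.2,0,0,0,0,0,0,0.4,0,0,0,0,0,0,0.57,0,0,0,0,0,0,0.57,0,0,0]'

```text
t: 44.8
eef_pos: [0.5714, -0.2688, 0.0413]
ee_rot: [-3.142, 0.0, -0.174]
force: [0.0, 0.0, -0.6]
width: 0.023
gripper_force: 20.0
```

Call:
arm_command --series '[0,0,0,0,0,0,0.5,0,0,0,0,0,0,0.5,0,0,0,0,0,0,0.5,0,0,0,0,0,-0.4,0.6,0,0,0,0,0,-0.8,0.6,0,0,0,0,0,-0.8,0.6]'

```text
t: 45.55
eef_pos: [0.5734, -0.2695, 0.1254]
ee_rot: [3.141, -0.007, -0.173]
force: [0.1, 0.2, -0.2]
width: 0.0523
gripper_force: 0.0
```

Call:
arm_command --series '[0,0,0,-0.3,-0.5,-0.3,0.6,0,0,0,-0.6,-1,-0.6,0.6,0,0,0,-0.6,-1,-0.6,0.6]'

```text
t: 45.92
eef_pos: [0.5294, -0.1578, 0.1836]
ee_rot: [-3.141, -0.004, -0.171]
force: [0.9, -0.6, -0.9]
width: 0.0522
gripper_force: 0.0
```

Run:
```python
from h import *
yaw=-.173; O=np.array([.5899,-.2722]); t=np.array([np.cos(yaw),np.sin(yaw)])
for n in("side","top"):
    im=arm.grab_frame(n)
    for z0 in(0,.01):
      for c in caps(im,n,z0=z0):
        x,y=c[2]
        if z0==0 and .35<x<.7 and -.35<y<.2: print(n,c,"lane",((np.array(c[2])-O)@t).round(4),((np.array(c[2])-O)@[-t[1],t[0]]).round(4))
        if z0 and y>.15 and .45<x<.62 and y<.4: print(n,"trough",c)
print(arm.get_state()["eef_pos"])
```

```text
side ([168.0, 286.8], 200, [0.3645, -0.2025]) lane -0.234 0.0299
side ([178.1, 300.0], 79, [0.3832, -0.2305]) lane -0.2108 0.0055
side ([310.8, 311.4], 355, [0.5718, -0.2664]) lane -0.0188 0.0026
side ([337.5, 313.8], 358, [0.6079, -0.2736]) lane 0.018 0.0017
side ([363.1, 315.5], 368, [0.6424, -0.2791]) lane 0.0529 0.0022
top ([319.3, 175.0], 166, [0.6053, -0.118]) lane -0.0114 0.1545
top ([340.4, 207.5], 121, [0.5422, -0.155]) lane -0.0672 0.1072
[ 0.52942863 -0.15926169  0.18183351]
```

Call:
arm_command --series '[0,0,0,0.5,0.3,-0.3,0.6,0,0,0,1,0.6,-0.6,0.6,0,0,0,1,0.6,-0.6,0.6,0,0,0,1,0.6,-0.6,0.6]'

```text
t: 46.52
eef_pos: [0.617, -0.2375, 0.2389]
ee_rot: [-3.141, 0.003, -0.176]
force: [0.3, 1.1, -0.4]
width: 0.0526
gripper_force: 0.0
```

Run:
```python
from h import *
im0=cv2.imread("pics/side0.png")
im=arm.grab_frame("side")
for c in caps(im,"side",z0=.01):
    if .35<c[2][0]<.75 and -.35<c[2][1]<.42: print(c)
for c in caps(arm.grab_frame("top"),z0=.01):
    if .35<c[2][0]<.75 and -.35<c[2][1]<.42: print("top",c)
# bystanders: patch difference vs start
for n,p in(("tin1",(.52,.11,.014)),("tin2",(.52,-.10,.014)),("jar",(.34,.185,.03)),("figure",(.363,-.185,.04))):
    q=w2px("side",p).astype(int); a,b=[x[q[1]-14:q[1]+14,q[0]-14:q[0]+14] for x in(im0,im)]
    print(n,q,np.round(cv2.phaseCorrelate(a.mean(2),b.mean(2)),2) if 0 else cv2.phaseCorrelate(a.mean(2),b.mean(2)))
```

```text
([272.0, 145.1], 221, [0.5473, 0.252])
([378.5, 204.2], 172, [0.7334, -0.0243])
([168.1, 287.0], 192, [0.3679, -0.2129])
([178.0, 299.7], 71, [0.3858, -0.2393])
([310.9, 311.4], 356, [0.5702, -0.2751])
([337.6, 313.8], 359, [0.6056, -0.282])
([363.1, 315.4], 370, [0.6393, -0.2873])
top ([226.5, 191.4], 229, [0.5762, 0.0569])
top ([98.2, 207.2], 122, [0.5527, 0.2904])
top ([137.5, 212.5], 99, [0.5411, 0.2193])
tin1 [263 192] ((0.4453103386177464, -0.9140583743685866), 0.43281376761371393)
tin2 [268 254] ((0.14574462335400185, 0.06808170951030945), 0.9543277806012233)
jar [184 173] ((0.3065982087265393, -0.1697086813918709), 0.7507338753412649)
figure [169 283] ((-0.05362780048608151, 0.0643896021257806), 0.9852393459334923)
```

Top shows the first fat pot moved along the trough to y≈0.290, as if knocked. I'll check that it's still upright by comparing silhouettes.

Run:
```python
from h import *
for n in("side","top"):
    im=arm.grab_frame(n); mask=(im.max(2)<45).astype(np.uint8)
    ren=np.zeros_like(mask)
    for x,y in((.553,.2904),(.5415,.220)):
        one=np.zeros_like(mask)
        h=cv2.convexHull(np.vstack([proj(n,ring(x,y,z,.012)) for z in(.046,.074)]).round().astype(np.int32)); cv2.fillConvexPoly(one,h,1); cv2.fillConvexPoly(ren,h,1)
        print(n,(x,y),h.reshape(-1,2).min(0),h.reshape(-1,2).max(0),"area",one.sum(),"covered",(one&mask).sum())
    c=np.argwhere(ren)[:,::-1]; x0,y0=c.min(0)-3; x1,y1=c.max(0)+4
    for r in range(y0,y1): print(''.join(' .x#'[2*int(mask[r,k])+int(ren[r,k])] for k in range(x0,x1)))
```

```text
side (0.553, 0.2904) [269 131] [278 146] area 152 covered 111
side (0.5415, 0.22) [265 143] [276 159] area 181 covered 129
                    
                    
                    
         ......     
       ....###...   
       .########.   
       .########.   
       .########.   
       .########.   
       .########.   
       .########.   
       .#########   
       .########.   
       .#########   
       .#########   
       .########.   
    ....#######..   
   ...#######....   
   .#########..     
   .##########      
   .##########      
   .##########      
   .##########      
   .##########.     
   .##########.     
   ..#########.     
   ..#########.     
   ..#########.     
   ..#########.     
   ...#######..     
    ..........      
      ......        
                    
                    
                    
top (0.553, 0.2904) [ 89 199] [108 215] area 258 covered 123
top (0.5415, 0.22) [128 205] [146 220] area 235 covered 102
                                                                
                                                        
[... 795 characters left out ...]
.#############...                   ....###########....   
    .....##########...                    ...######.######...   
     .......######....                    ...########.#####..   
       ..............                     ....#######.####...   
          ..........                      ....############...   
             ....                          ....####.######...   
                                            ....##########...   
                                             ......######...    
                                               ......#.....     
                                                 .........      
                                                   .....
```

Both pots in the trough are upright (silhouettes match), three stand in the lane, and the bystanders that I compared show no real shift. I'm handing the job in.

```bash
python3 -c "
from station import arm
print(arm.job_done())"
```

```text
the job is handed in; nothing more can be done
None
```

The job is handed in: by camera measurement, the three slim bottles (the fallen one among them) stand upright inside the rack lane, both fat ones stand upright in the trough even though one was knocked along it, and tin_2 and the figure had not moved; tin_1 and the jar matched their start pictures less clearly, and the brush was not compared.

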